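Line up and lock a batch of bronze blanks for the press feed

TASK

Nudge all the loose bronze blanks on the bench into one tight, straight row, lying flat against the blue fence and starting hard up against its end stop; if one gets knocked out of place later, put it back. Then take the mallet and knock the sprung lock pin behind each blank fully down, leaving up the pins that have no blank in front of them and never touching a pin with the gripper or arm. Stand the mallet back on its head in the middle of the rubber pad, then push the switch paddle over to its left (away from the rail), hold it there for a good second and let it spring back, leaving the jar, the steel ring and the finished cymbal alone.

Things in the scene. Friction and masses are not known exactly. Their poses are not given: they have to be found in the camera images.
- rail: Fixed blue row rail. Origin: inner corner of fence front and end stop, at bench level; x points into the fence (away from the robot), y along it to the stop (robot's left). Fence: x 0 to 30, y +20 to -272, 28 mm high; 5 mm high foot at x 30 to 45. Stop: y 0 to +20, x down to -40, 20 mm high. A tight row of blanks has centres at x -26 and y -26, -78, -130, -182, -234 mm: places 0 to 4.
- pin0 (a joint): Travel of lock pin 0, an upright round steel pin 16 mm in diameter in the top of the fence at rail x = +15, y = -26 mm: 0 (up, its top 42 mm above the bench) to 0.012 m (fully home, top at 30 mm, 2 mm proud of the fence). A sprung friction sleeve holds it where it is left; 9 to 11 N drives it. It may start 2 mm down. Fingers and arm must not touch it.
- place0 (a point): Centre, at half a blank's height (9 mm), of place 0 of the row (rail x = -26, y = -26 mm); place 0 is next to the end stop.
- pin1 (a joint): Travel of lock pin 1, an upright round steel pin 16 mm in diameter in the top of the fence at rail x = +15, y = -78 mm: 0 (up, its top 42 mm above the bench) to 0.012 m (fully home, top at 30 mm, 2 mm proud of the fence). A sprung friction sleeve holds it where it is left; 9 to 11 N drives it. It may start 2 mm down. Fingers and arm must not touch it.
- place1 (a point): Centre, at half a blank's height (9 mm), of place 1 of the row (rail x = -26, y = -78 mm); place 0 is next to the end stop.
- pin2 (a joint): Travel of lock pin 2, an upright round steel pin 16 mm in diameter in the top of the fence at rail x = +15, y = -130 mm: 0 (up, its top 42 mm above the bench) to 0.012 m (fully home, top at 30 mm, 2 mm proud of the fence). A sprung friction sleeve holds it where it is left; 9 to 11 N drives it. It may start 2 mm down. Fingers and arm must not touch it.
- place2 (a point): Centre, at half a blank's height (9 mm), of place 2 of the row (rail x = -26, y = -130 mm); place 0 is next to the end stop.
- pin3 (a joint): Travel of lock pin 3, an upright round steel pin 16 mm in diameter in the top of the fence at rail x = +15, y = -182 mm: 0 (up, its top 42 mm above the bench) to 0.012 m (fully home, top at 30 mm, 2 mm proud of the fence). A sprung friction sleeve holds it where it is left; 9 to 11 N drives it. It may start 2 mm down. Fingers and arm must not touch it.
- place3 (a point): Centre, at half a blank's height (9 mm), of place 3 of the row (rail x = -26, y = -182 mm); place 0 is next to the end stop.
- pin4 (a joint): Travel of lock pin 4, an upright round steel pin 16 mm in diameter in the top of the fence at rail x = +15, y = -234 mm: 0 (up, its top 42 mm above the bench) to 0.012 m (fully home, top at 30 mm, 2 mm proud of the fence). A sprung friction sleeve holds it where it is left; 9 to 11 N drives it. It may start 2 mm down. Fingers and arm must not touch it.
- place4 (a point): Centre, at half a blank's height (9 mm), of place 4 of the row (rail x = -26, y = -234 mm); place 0 is next to the end stop.
- blank0_mid (a point): Centre (half-way up) of a loose round cast-bronze blank, a plain disc 52 mm in diameter, 18 mm thick, 0.30 kg, lying flat on the bench; z axis is the disc's axis. All blanks are alike; some may be absent.
- blank1_mid (a point): Centre (half-way up) of a loose round cast-bronze blank, a plain disc 52 mm in diameter, 18 mm thick, 0.30 kg, lying flat on the bench; z axis is the disc's axis. All blanks are alike; some may be absent.
- blank2_mid (a point): Centre (half-way up) of a loose round cast-bronze blank, a plain disc 52 mm in diameter, 18 mm thick, 0.30 kg, lying flat on the bench; z axis is the disc's axis. All blanks are alike; some may be absent.
- blank3_mid (a point): Centre (half-way up) of a loose round cast-bronze blank, a plain disc 52 mm in diameter, 18 mm thick, 0.30 kg, lying flat on the bench; z axis is the disc's axis. All blanks are alike; some may be absent.
- blank4_mid (a point): Centre (half-way up) of a loose round cast-bronze blank, a plain disc 52 mm in diameter, 18 mm thick, 0.30 kg, lying flat on the bench; z axis is the disc's axis. All blanks are alike; some may be absent.
- mallet_grip (a point): Loose wooden mallet, about 0.45 kg: centre of the handle 50 mm from the head's axis. The handle is level, 20 mm wide, 24 mm high, and reaches 191 mm from the head's axis along the mallet's -x. z is up along the head's axis. At the start the mallet stands on its striking face on the rubber pad.
- mallet_face (a point): Centre of the mallet's lower striking face, 42 mm below the handle's centre line. The head is an upright cylinder 56 mm in diameter and 70 mm high (its top is 28 mm above the handle's centre line). Same axes as mallet_grip.
- pad_top (a point): Centre of the top of the fixed black rubber pad, 110 x 110 x 8 mm, where the mallet stands.
- toggle (a joint): Lean of the spring-centred paddle of the feed switch, rad: 0 upright, positive when leaning to the switch's left (its +y, roughly the robot's left, away from the rail), stops at +-0.5. Fully over is about 0.5; anything beyond 0.3 closes the contact. It takes about 3 to 5 N at the tip and springs back when released.
- toggle_tip (a point): Middle of the top end of the switch paddle, 49 mm above its hinge, 97 mm above the bench; it moves with the paddle (z runs along the paddle, y points to the switch's left, x along the hinge). The black paddle is 22 mm (x) by 12 mm (y) and stands 47 mm out of the top of a fixed grey box 80 (x) x 90 (y) x 50 mm high, at its middle.
- grease: Bystander: grey jar with steel lid, 60 mm in diameter, 70 mm high; leave alone.
- spacer: Bystander: steel ring, 70 mm outside diameter, 22 mm high; leave alone.
- cymbal: Bystander: small finished cymbal 150 mm in diameter, 22 mm high at the bell; leave alone.

How it is judged (in metres and radians):
On the way, in this order (a step that is already met when the one before it is completed fails the run):
1. all blanks lie flat in a tight row against the fence from the end stop (x of blank0_mid in the frame of rail between -0.032 and -0.02 m and z of each of blank0_mid, blank1_mid, blank2_mid, blank3_mid, blank4_mid in the frame of rail below 0.014 m and angle between each of blank0_mid, blank1_mid, blank2_mid, blank3_mid, blank4_mid's own z axis and vertical below 0.1 rad and x of blank1_mid in the frame of rail between -0.032 and -0.02 m and x of blank2_mid in the frame of rail between -0.032 and -0.02 m and x of blank3_mid in the frame of rail between -0.032 and -0.02 m and x of blank4_mid in the frame of rail between -0.032 and -0.02 m and (horizontal distance between blank0_mid and place0 below 0.009 m or (horizontal distance between blank0_mid and place1 below 0.009 m and horizontal distance between any of blank1_mid, blank2_mid, blank3_mid, blank4_mid and place0 below 0.009 m) or (horizontal distance between blank0_mid and place2 below 0.009 m and horizontal distance between any of blank1_mid, blank2_mid, blank3_mid, blank4_mid and place1 below 0.009 m) or (horizontal distance between blank0_mid and place3 below 0.009 m and horizontal distance between any of blank1_mid, blank2_mid, blank3_mid, blank4_mid and place2 below 0.009 m) or (horizontal distance between blank0_mid and place4 below 0.009 m and horizontal distance between any of blank1_mid, blank2_mid, blank3_mid, blank4_mid and place3 below 0.009 m)) and (horizontal distance between blank1_mid and place0 below 0.009 m or (horizontal distance between blank1_mid and place1 below 0.009 m and horizontal distance between any of blank0_mid, blank2_mid, blank3_mid, blank4_mid and place0 below 0.009 m) or (horizontal distance between blank1_mid and place2 below 0.009 m and horizontal distance between any of blank0_mid, blank2_mid, blank3_mid, blank4_mid and place1 below 0.009 m) or (horizontal distance between blank1_mid and place3 below 0.009 m and horizontal distance between any of blank0_mid, blank2_mid, blank3_mid, blank4_mid and place2 below 0.009 m) or (horizontal distance between blank1_mid and place4 below 0.009 m and horizontal distance between any of blank0_mid, blank2_mid, blank3_mid, blank4_mid and place3 below 0.009 m)) and (horizontal distance between blank2_mid and place0 below 0.009 m or (horizontal distance between blank2_mid and place1 below 0.009 m and horizontal distance between any of blank0_mid, blank1_mid, blank3_mid, blank4_mid and place0 below 0.009 m) or (horizontal distance between blank2_mid and place2 below 0.009 m and horizontal distance between any of blank0_mid, blank1_mid, blank3_mid, blank4_mid and place1 below 0.009 m) or (horizontal distance between blank2_mid and place3 below 0.009 m and horizontal distance between any of blank0_mid, blank1_mid, blank3_mid, blank4_mid and place2 below 0.009 m) or (horizontal distance between blank2_mid and place4 below 0.009 m and horizontal distance between any of blank0_mid, blank1_mid, blank3_mid, blank4_mid and place3 below 0.009 m)) and (horizontal distance between blank3_mid and place0 below 0.009 m or (horizontal distance between blank3_mid and place1 below 0.009 m and horizontal distance between any of blank0_mid, blank1_mid, blank2_mid, blank4_mid and place0 below 0.009 m) or (horizontal distance between blank3_mid and place2 below 0.009 m and horizontal distance between any of blank0_mid, blank1_mid, blank2_mid, blank4_mid and place1 below 0.009 m) or (horizontal distance between blank3_mid and place3 below 0.009 m and horizontal distance between any of blank0_mid, blank1_mid, blank2_mid, blank4_mid and place2 below 0.009 m) or (horizontal distance between blank3_mid and place4 below 0.009 m and horizontal distance between any of blank0_mid, blank1_mid, blank2_mid, blank4_mid and place3 below 0.009 m)) and (horizontal distance between blank4_mid and place0 below 0.009 m or (horizontal distance between blank4_mid and place1 below 0.009 m and horizontal distance between any of blank0_mid, blank1_mid, blank2_mid, blank3_mid and place0 below 0.009 m) or (horizontal distance between blank4_mid and place2 below 0.009 m and horizontal distance between any of blank0_mid, blank1_mid, blank2_mid, blank3_mid and place1 below 0.009 m) or (horizontal distance between blank4_mid and place3 below 0.009 m and horizontal distance between any of blank0_mid, blank1_mid, blank2_mid, blank3_mid and place2 below 0.009 m) or (horizontal distance between blank4_mid and place4 below 0.009 m and horizontal distance between any of blank0_mid, blank1_mid, blank2_mid, blank3_mid and place3 below 0.009 m))), for 0.2 s.
2. the lock pin behind every blank is fully home and the others are up (all of step 1 and ((horizontal distance between any of blank0_mid, blank1_mid, blank2_mid, blank3_mid, blank4_mid and place0 below 0.009 m and value of joint pin0 above 0.0105 m) or (not (horizontal distance between any of blank0_mid, blank1_mid, blank2_mid, blank3_mid, blank4_mid and place0 below 0.009 m) and value of joint pin0 below 0.006 m)) and ((horizontal distance between any of blank0_mid, blank1_mid, blank2_mid, blank3_mid, blank4_mid and place1 below 0.009 m and value of joint pin1 above 0.0105 m) or (not (horizontal distance between any of blank0_mid, blank1_mid, blank2_mid, blank3_mid, blank4_mid and place1 below 0.009 m) and value of joint pin1 below 0.006 m)) and ((horizontal distance between any of blank0_mid, blank1_mid, blank2_mid, blank3_mid, blank4_mid and place2 below 0.009 m and value of joint pin2 above 0.0105 m) or (not (horizontal distance between any of blank0_mid, blank1_mid, blank2_mid, blank3_mid, blank4_mid and place2 below 0.009 m) and value of joint pin2 below 0.006 m)) and ((horizontal distance between any of blank0_mid, blank1_mid, blank2_mid, blank3_mid, blank4_mid and place3 below 0.009 m and value of joint pin3 above 0.0105 m) or (not (horizontal distance between any of blank0_mid, blank1_mid, blank2_mid, blank3_mid, blank4_mid and place3 below 0.009 m) and value of joint pin3 below 0.006 m)) and ((horizontal distance between any of blank0_mid, blank1_mid, blank2_mid, blank3_mid, blank4_mid and place4 below 0.009 m and value of joint pin4 above 0.0105 m) or (not (horizontal distance between any of blank0_mid, blank1_mid, blank2_mid, blank3_mid, blank4_mid and place4 below 0.009 m) and value of joint pin4 below 0.006 m))), for 0.2 s.
3. with the mallet back on its pad, the switch paddle is held over to its left for about a second (value of joint toggle above 0.3 rad and horizontal distance between mallet_face and pad_top below 0.035 m and height (world z) of mallet_face below 0.014 m and angle between mallet_face's own z axis and vertical below 0.1 rad), for 0.8 s.
At the end, for the whole second after the job is handed in: Blanks flat against the fence (within 6 mm), at consecutive places from the stop (centre within 9 mm); the pin behind each blank at least 10.5 mm down, other pins under 6 mm; mallet upright on its face within 35 mm of the pad centre; paddle upright within 0.08 rad (all of step 2 and horizontal distance between mallet_face and pad_top below 0.035 m and height (world z) of mallet_face below 0.014 m and angle between mallet_face's own z axis and vertical below 0.1 rad and value of joint toggle between -0.08 and 0.08 rad); the robot touches nothing.
It fails at once if a lock pin is pushed by the fingers or the arm (contact force between any of pin0, pin1, pin2, pin3, pin4 and the fingers above 2 N or contact force between any of pin0, pin1, pin2, pin3, pin4 and the arm above 2 N).
It fails at once if a bystander (jar, ring, cymbal) is shoved or tipped over (distance of any of grease, spacer, cymbal from where it was at the start of the episode above 0.03 m or angle between any of grease, spacer, cymbal's own z axis and vertical above 0.4 rad).
Of blank0, blank1, blank2, blank3, blank4 only 3 to 5 are there at a start; the rules pass over those that are not, and their reading is None.
At some moment in a run one of blank0, blank1, blank2, blank3, blank4 may be knocked a few centimetres aside while the robot is not near it.
It also fails if it takes over 210 s, if anything falls off the work surface, if the arm or the gripper's body presses on something with over 40 N, if the wrist force passes 120 N, or if a joint passes its speed limit or range.

ROBOT

A 6-joint arm with a two-finger parallel gripper is mounted at the origin on the work surface. World frame = base frame: x ahead of the robot, y to its left, z up, the work surface at z = 0. Lengths are in mm, angles in rad, forces in N, time in s.
With the tool pointing down it reaches from about 350 to 875 mm from the base axis. Payload 4.2 kg.
Tool frame: the origin (TCP) lies midway between the tips of the shut fingers; the grasp point (between the pads) lies 19 mm behind it; z points along the fingers, y is the direction in which the jaws open and shut (so a half turn about z gives the same grasp; the last joint's range is limited). The gripper opens to 85 mm and grips with 20 to 120 N. Pads are 22 mm wide; open, the fingers measure 114 mm over their backs; the gripper's body (76 mm by 85 mm) begins 54 mm behind the grasp point. The pads swing forward as they close: fully open they stand 13 mm farther back than shut.
Start: joints at [-0.922, 0.385, 0.008, 0, -1.194, -0.259], TCP at [237.515, -578.088, 231.312] pointing down, gripper open.
Joint ranges: [-3.14, 3.14], [-1.21, 2.06], [-1.07, 1.41], [-3.16, 2.05], [-2.99, -0.16], [-3.1, 3.1]. Speed limits (rad/s): [2.79, 2.79, 3.14, 3.14, 3.14, 3.14].

INTERFACE

Orientations are given as a unit quaternion [x, y, z, w].
In Python, from bench import arm gives the robot as it stands. The module is installed in compiled form; this text tells all that it offers.
- The arm moves only by the tool drive_tool, never from a script. Its argument "moves" is a list that holds one entry, the list of rows, each a list of 7 numbers: the opening, from 0 (shut) to 1 (fully open), then the shift along the tool's x, y, z in m, then the turn, a rotation vector about the tool's x, y, z in rad. In form: [[[hand, dx, dy, dz, wx, wy, wz], ...]]. A call has 1 to 20 rows; each row shifts and turns the pose as measured when the row begins, along the tool's axes as they then stand; what a row does not reach is not made up. A row lasts 1/10 s, in which the tool goes at most 50 mm and 8.59 degrees, less where a joint would pass 70% of its speed; a pose out of reach is approached as far as the arm can. A call with a gripper value outside its range is refused whole. The fingers move at their own pace and stop on an object; the grip force is fixed at half the most. Time passes only in rows, so rows that do not move let the fingers close. It gives the time, the measured TCP pose, the force and the opening at its end, in the units of the state.
- arm.read_state(): the state, without advancing time (a new reading comes with each control period).
- arm.get_image(name): name is "scene" or "side" or "wrist"; returns (picture, depth): 480x640x3 uint8, red, green, blue; 480x640 float32, mm along the optical axis (not along the pixel's ray), 0 where there is no reading.
- arm.camera_params(name): a dict with "fov_y" (degrees; the focal length in pixels is half the picture's height over the tangent of half this angle, whatever the lens; pixels are square), "cx", "cy" (the principal point, pixels), "k1" (the pictures are not rectified: a ray, as slopes to the right and down, at radius r is drawn at 1 + k1 r^2 times it, then the intrinsics apply), "world_from_camera" (4x4, takes a point from camera to world coordinates); the wrist camera has in their place "T_tool_cam" (4x4, takes a point from camera to tool coordinates, whose origin is the TCP and whose axes are the flange's). Camera axes: x right, y down, z forward; pixel columns grow to the right and rows downward; lengths in mm; the calibration is good to about 2 mm. A picture is of the moment at which its call begins: read the wrist's pose just before it. camera_params takes no time and is no camera call.
- arm.job_done(): hands the job in, once; it reports no verdict.
The state is a dict: "clock": time; "joints": joint angles; "joint_vel": joint speeds; "joint_efforts": joint torques, N m; "position": TCP position; "ee_rot": TCP orientation; "contact_force": force on the tool from outside, world axes, zero at the start; "wrist_torque": the same for the moment, N m; "gripper_width": finger opening in mm.
Only numpy, scipy, OpenCV 4.12 (cv2) and the standard library are available. Lean on these libraries where they do the work, as an engineer would, in place of code of your own. Each camera call takes 0.05 s, during which the arm holds its last target.

## Working session

There is one attempt and no reset: what is moved stays moved. The work goes in short steps, Python scripts to look and compute and a tool call to move; the robot and the scene stay as the last step left them, time stands still between calls to the robot, and variables do not carry over. Pictures are saved under pics/ and viewed, and the job is handed in when it is done.

Besides the shell and the picture viewer there is one more tool, called as name(argument=value, ...), one argument or row to a line, values as JSON. drive_tool: Moves the arm, as the interface text tells. Its arguments: {"type":"object","properties":{"moves":{"type":"array","items":{"type":"array","items":{"type":"array","items":{"type":"number"}}}}},"required":["moves"]}

```bash
mkdir -p pics; ls
cat > h.py <<'E'
import numpy as np, cv2
from bench import arm
def st():
    s=arm.read_state(); print({k:np.round(s[k],3).tolist() for k in ['clock','joints','position','ee_rot','contact_force','gripper_width']}); return s
def grab(name,fn=None):
    s=arm.read_state(); im,d=arm.get_image(name)
    if fn: cv2.imwrite('pics/'+fn,im[:,:,::-1])
    return im,d,s
E
python3 - <<'E'
from h import *
st()
for n in ['scene','side','wrist']:
    im,d,s=grab(n,n+'0.png'); p=arm.camera_params(n); print(n,{k:np.round(v,3).tolist() for k,v in p.items()})
E
```

```text
pics
{'clock': 0.0, 'joints': [-0.922, 0.386, 0.007, -0.001, -1.194, -0.259], 'position': [237.288, -577.562, 230.209], 'ee_rot': [-0.194, 0.981, 0.001, -0.0], 'contact_force': [0.247, -0.162, -1.301], 'gripper_width': 85.344}
scene {'fov_y': 43.324, 'cx': 322.478, 'cy': 240.882, 'k1': -0.04, 'world_from_camera': [[0.78, 0.346, -0.521, 1198.36], [0.626, -0.443, 0.642, -757.107], [-0.009, -0.827, -0.562, 766.011], [0.0, 0.0, 0.0, 1.0]]}
side {'fov_y': 43.49, 'cx': 327.655, 'cy': 239.431, 'k1': -0.037, 'world_from_camera': [[-0.87, -0.367, 0.329, 188.812], [-0.493, 0.631, -0.6, 705.614], [0.013, -0.684, -0.73, 951.95], [0.0, 0.0, 0.0, 1.0]]}
wrist {'fov_y': 58.558, 'cx': 315.625, 'cy': 236.494, 'k1': -0.09, 'T_tool_cam': [[-0.0, -0.963, -0.269, 68.275], [1.0, 0.0, -0.0, 0.571], [0.0, -0.269, 0.963, -141.303], [0.0, 0.0, 0.0, 1.0]]}
```

View pics/scene0.png

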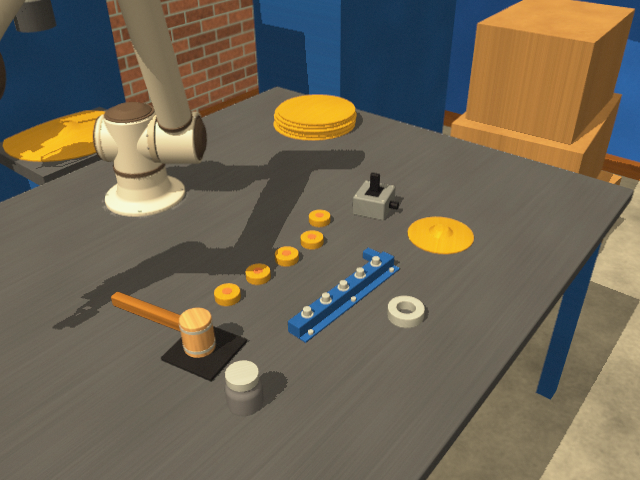

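View pics/side0.png

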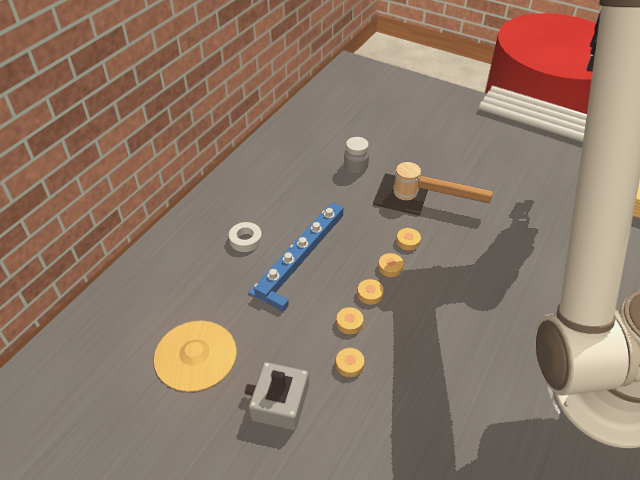

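View pics/wrist0.png

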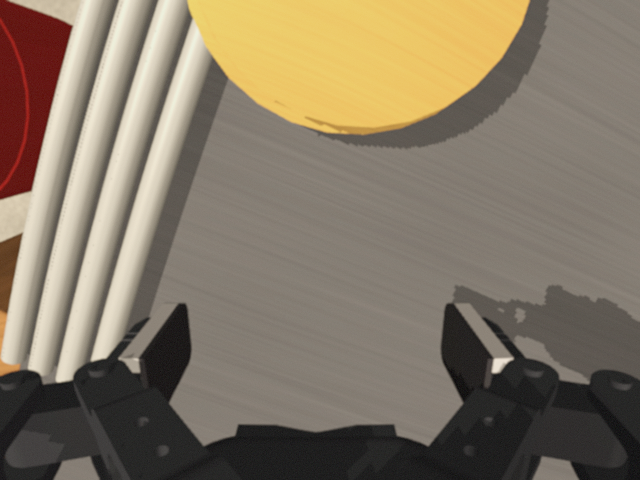

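All five blanks are present, in a loose line from (320,218) to (227,294) in the scene view. The rail has its stop near (380,258). Next I'll measure.

```bash
cat >> h.py <<'E'
def cam(name,s=None):
    p=arm.camera_params(name)
    if 'world_from_camera' in p: T=np.array(p['world_from_camera'])
    else:
        from scipy.spatial.transform import Rotation as R
        W=np.eye(4); W[:3,:3]=R.from_quat(s['ee_rot']).as_matrix(); W[:3,3]=s['position']
        T=W@np.array(p['T_tool_cam'])
    return p,T
def pix2plane(name,uv,z,s=None):
    p,T=cam(name,s); f=240/np.tan(np.radians(p['fov_y']/2))
    uv=np.atleast_2d(np.asarray(uv,float)); 
    K=np.array([[f,0,p['cx']],[0,f,p['cy']],[0,0,1]])
    sl=cv2.undistortPoints(uv.reshape(-1,1,2),K,np.array([p['k1'],0,0,0.])).reshape(-1,2)
    d=np.c_[sl,np.ones(len(sl))]@T[:3,:3].T; o=T[:3,3]
    t=(z-o[2])/d[:,2]; return (o+d*t[:,None])
def proj(name,X,s=None):
    p,T=cam(name,s); f=240/np.tan(np.radians(p['fov_y']/2))
    X=np.atleast_2d(X); c=(X-T[:3,3])@T[:3,:3]; sl=c[:,:2]/c[:,2:]; r2=(sl**2).sum(1,keepdims=True)
    return sl*(1+p['k1']*r2)*f+[p['cx'],p['cy']]
def comps(mask,amin,amax):
    n,l,stt,c=cv2.connectedComponentsWithStats(mask.astype(np.uint8)*255)
    return [(c[i],stt[i],l==i) for i in range(1,n) if amin<=stt[i][4]<=amax]
E
python3 - <<'E'
from h import *
for n in ['scene','side']:
    im,d,s=grab(n); hsv=cv2.cvtColor(im,cv2.COLOR_RGB2HSV); H,S,V=[hsv[:,:,i].astype(int) for i in range(3)]
    print(n)
    bl=(H>8)&(H<32)&(S>110)&(V>90)
    for c,b,m in comps(bl,60,5000):
        print('bronze',np.round(c),b, np.round(pix2plane(n,c,9))[0])
    blue=(H>95)&(H<125)&(S>130)
    for c,b,m in comps(blue,500,8000): print('blue',np.round(c),b,np.round(pix2plane(n,c,20))[0])
    for nm,mk in [('white',(S<60)&(V>140)),('black',V<40),('grey',(S<40)&(V>100))]:
      for c,b,m in comps(mk,15,3500):
        print(nm,np.round(c),b[2:],np.round(pix2plane(n,c,42))[0][:2])
E
```

```text
scene
bronze [111.   7.] [107   1   9  14  90] [-1797.  1150.     9.]
bronze [182.   5.] [169   0  29  13 274] [-1513.  1404.     9.]
bronze [207.   2.] [199   0  23   6  75] [-1464.  1540.     9.]
bronze [226.   6.] [214   0  25  15 248] [-1294.  1521.     9.]
bronze [246.   3.] [241   0  11   8  70] [-1268.  1641.     9.]
bronze [199.  14.] [186   6  27  17 281] [-1295.  1332.     9.]
bronze [240.  15.] [229   8  23  16 234] [-1100.  1432.     9.]
bronze [175.  20.] [165  13  20  15 199] [-1296.  1175.     9.]
bronze [117.  21.] [110  15  16  14 159] [-1518.   991.     9.]
bronze [214.  22.] [202  15  26  16 264] [-1099.  1256.     9.]
bronze [248.  25.] [243  20  11  11 101] [-931. 1319.    9.]
bronze [186.  30.] [173  22  28  18 296] [-1099.  1080.     9.]
bronze [229.  31.] [217  23  24  16 221] [-933. 1193.    9.]
bronze [125.  34.] [122  28   8  12  70] [-1290.   875.     9.]
bronze [116.  36.] [113  30   8  13  79] [-1295.   831.     9.]
bronze [202.  39.] [189  31  27  17 244] [-933. 1028.    9.]
bronze [242.  38.] [231  31  23  16 211] [-791. 1138.    9.]
bronze [180.  45.]
[... 12256 characters left out ...]
 15 68] [649. 398.]
white [556. 407.] [ 8 15 50] [84. 99.]
black [594.  38.] [ 8 36 90] [  306. -1205.]
grey [435.  22.] [118  44 246] [  772. -1035.]
grey [491.  10.] [109  30 283] [  646. -1215.]
grey [578.   7.] [51 16 92] [  401. -1394.]
grey [421.   9.] [18  5 21] [  844. -1096.]
grey [292.  28.] [16 14 19] [1141. -771.]
grey [405. 195.] [23  8 33] [ 518. -248.]
grey [522. 219.] [ 9  3 20] [ 265. -306.]
grey [316. 227.] [11 11 74] [639. -61.]
grey [630. 268.] [  24   83 1067] [  32. -282.]
grey [198. 319.] [18  3 19] [707. 253.]
grey [179. 323.] [17  9 19] [730. 278.]
grey [610. 341.] [ 45  33 564] [ 31. -82.]
grey [236. 346.] [ 8 24 30] [612. 265.]
grey [564. 397.] [ 6  7 22] [75. 75.]
```

All five blanks agree between the two views within about 3 mm. Now I'll triangulate the rail pins and measure the mallet, pad and switch.

```bash
cat >> h.py <<'E'
def tri(uva,uvb,na='scene',nb='side'):
    r=[]
    for n,uv in((na,uva),(nb,uvb)):
        a=pix2plane(n,uv,0)[0]; b=pix2plane(n,uv,100)[0]; d=(b-a)/np.linalg.norm(b-a); r.append((a,d))
    A=sum(np.eye(3)-np.outer(d,d) for a,d in r); B=sum((np.eye(3)-np.outer(d,d))@a for a,d in r)
    X=np.linalg.solve(A,B); res=[np.linalg.norm((np.eye(3)-np.outer(d,d))@(X-a)) for a,d in r]
    return X,max(res)
E
python3 - <<'E'
from h import *
P={}
for n in ['scene','side']:
    im,d,s=grab(n); hsv=cv2.cvtColor(im,cv2.COLOR_RGB2HSV); H,S,V=[hsv[:,:,i].astype(int) for i in range(3)]
    mk=(S<60)&(V>140); bx=(300,255,385,320) if n=='scene' else (262,205,340,282)
    L=[c for c,b,m in comps(mk,50,130) if bx[0]<c[0]<bx[2] and bx[1]<c[1]<bx[3]]
    P[n]=sorted(L,key=lambda c:c[0]*(1 if n=='side' else -1)); 
    x0,y0,x1,y1=(100,160,440,420) if n=='scene' else (220,130,500,440)
    cr=im[y0:y1,x0:x1]; k=min(800/cr.shape[1],600/cr.shape[0]); cv2.imwrite(f'pics/{n}_crop.png',cv2.resize(cr,None,fx=k,fy=k,interpolation=cv2.INTER_CUBIC)[:,:,::-1]); print(n,k,x0,y0)
T=[tri(a,b) for a,b in zip(P['scene'],P['side'])]
for X,r in T: print(np.round(X,1),round(r,1))
for n in P: 
  for z in (38,): print(n,[np.round(pix2plane(n,c,z)[0][:2],1).tolist() for c in P[n]])
E
```

```text
scene 2.3076923076923075 100 160
side 1.935483870967742 220 130
[650.6  87.7  33.2] 0.3
[647.9  36.   33.5] 0.0
[645.4 -16.2  33.2] 0.3
[643.  -68.   33.3] 0.3
[ 641.1 -120.1   33.5] 0.6
scene [[653.9, 82.0], [651.4, 31.2], [648.8, -21.2], [646.9, -72.3], [644.0, -124.3]]
side [[648.5, 91.1], [645.6, 39.3], [643.2, -12.2], [640.4, -64.3], [639.4, -115.7]]
```

View pics/scene_crop.png

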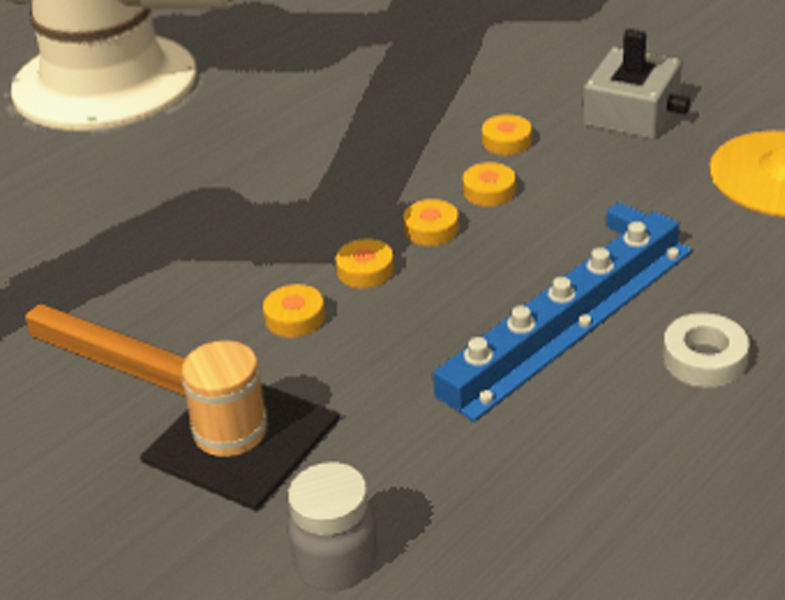

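View pics/side_crop.png

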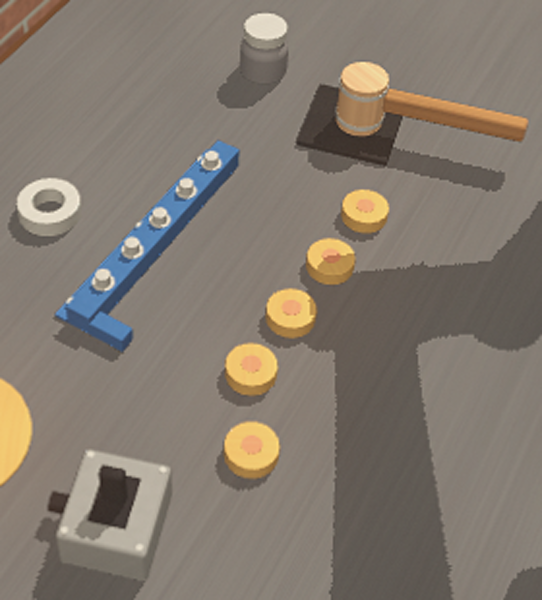

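The pins triangulate with 52.0 mm spacing, the rail yaw is −2.6° and the residuals are under 0.6 mm. I'll turn the tool square to the rail first.

drive_tool(
  moves=[
    [[0.75, 0, 0, 0, 0, 0, 0.145], [0.75, 0, 0, 0, 0, 0, 0.145], [0.75, 0, 0, 0, 0, 0, 0.145], [0.75, 0, 0, 0, 0, 0, 0]],
  ],
)

```text
clock: 0.75
position: [237.4, -577.8, 230.8]
ee_rot: [0.03, 1.0, 0.001, -0.0]
contact_force: [0.2, 0.3, 1.1]
gripper_width: 63.9
```

```bash
cat >> h.py <<'E'
from scipy.spatial.transform import Rotation as R
YAW=np.arctan2(.999,.0457)
def todo(*tg,yaw=None):
    """deltas in tool axes (m) from the current pose to successive world targets, and the turn to make tool y along yaw, z down"""
    s=st(); M=R.from_quat(s['ee_rot']).as_matrix(); p=np.array(s['position'])
    y=YAW if yaw is None else yaw
    ty=np.array([np.cos(y),np.sin(y),0]); tz=np.array([0,0,-1.]); tx=np.cross(ty,tz); D=np.c_[tx,ty,tz]
    print('rot err tool',np.round(R.from_matrix(M.T@D).as_rotvec(),3))
    for t in tg:
        print('to',t,'tool d(m)',np.round((M.T@(np.array(t)-p))/1000,4)); p=np.array(t,float)
E
python3 -c "
from h import *
todo((400,-200,180),(429,177,150),(429,177,3))"
```

```text
{'clock': 0.75, 'joints': [-0.922, 0.385, 0.007, -0.0, -1.194, -0.708], 'position': [237.401, -577.78, 230.768], 'ee_rot': [0.03, 1.0, 0.001, -0.0], 'contact_force': [0.152, 0.305, 1.104], 'gripper_width': 63.861}
rot err tool [ 0.001 -0.    -0.014]
to (400, -200, 180) tool d(m) [-0.1397  0.3868  0.0511]
to (429, 177, 150) tool d(m) [-0.0063  0.378   0.0304]
to (429, 177, 3) tool d(m) [-1.00e-04 -2.00e-04  1.47e-01]
```

drive_tool(
  moves=[
    [[0.75, -0.0155, 0.043, 0.0057, 0, 0, -0.0016], [0.75, -0.0155, 0.043, 0.0057, 0, 0, -0.0016], [0.75, -0.0155, 0.043, 0.0057, 0, 0, -0.0016], [0.75, -0.0155, 0.043, 0.0057, 0, 0, -0.0016], [0.75, -0.0155, 0.043, 0.0057, 0, 0, -0.0016], [0.75, -0.0155, 0.043, 0.0057, 0, 0, -0.0016], [0.75, -0.0155, 0.043, 0.0057, 0, 0, -0.0016], [0.75, -0.0155, 0.043, 0.0057, 0, 0, -0.0016], [0.75, -0.0155, 0.043, 0.0057, 0, 0, -0.0016], [0.75, -0.0007, 0.042, 0.0034, 0, 0, 0], [0.75, -0.0007, 0.042, 0.0034, 0, 0, 0], [0.75, -0.0007, 0.042, 0.0034, 0, 0, 0], [0.75, -0.0007, 0.042, 0.0034, 0, 0, 0], [0.75, -0.0007, 0.042, 0.0034, 0, 0, 0], [0.75, -0.0007, 0.042, 0.0034, 0, 0, 0], [0.75, -0.0007, 0.042, 0.0034, 0, 0, 0], [0.75, -0.0007, 0.042, 0.0034, 0, 0, 0], [0.75, -0.0007, 0.042, 0.0034, 0, 0, 0], [0.75, 0, 0, 0, 0, 0, 0]],
  ],
)

```text
clock: 2.65
position: [408.4, 209.8, 148.8]
ee_rot: [-0.011, 1.0, 0.001, 0.009]
contact_force: [-0.4, -0.8, 0.5]
gripper_width: 64.0
```

Run:
```python
from h import *
im,d,s=grab('wrist','w1.png')
hsv=cv2.cvtColor(im,cv2.COLOR_RGB2HSV); H,S,V=[hsv[:,:,i].astype(int) for i in range(3)]
for c,b,m in comps((H>8)&(H<32)&(S>110)&(V>90),400,60000): print(np.round(c),b,np.round(pix2plane('wrist',c,16,s)[0]))
todo((429,177,60),(429,177,3))
```

```text
[267. 247.] [ 229  209   76   77 4632] [427. 178.  16.]
[ 50. 294.] [  12  259   77   72 4152] [466.  20.  16.]
[155. 299.] [ 119  265   76   74 3878] [467.  98.  16.]
{'clock': 2.7, 'joints': [0.836, 0.179, -0.522, 0.015, -0.859, -2.396], 'position': [407.746, 207.814, 148.639], 'ee_rot': [-0.01, 1.0, 0.0, 0.008], 'contact_force': [0.293, -1.164, -0.423], 'gripper_width': 63.923}
rot err tool [0.    0.016 0.066]
to (429, 177, 60) tool d(m) [-0.0192 -0.0312  0.089 ]
to (429, 177, 3) tool d(m) [0.0009 0.     0.057 ]
```

View pics/w1.png

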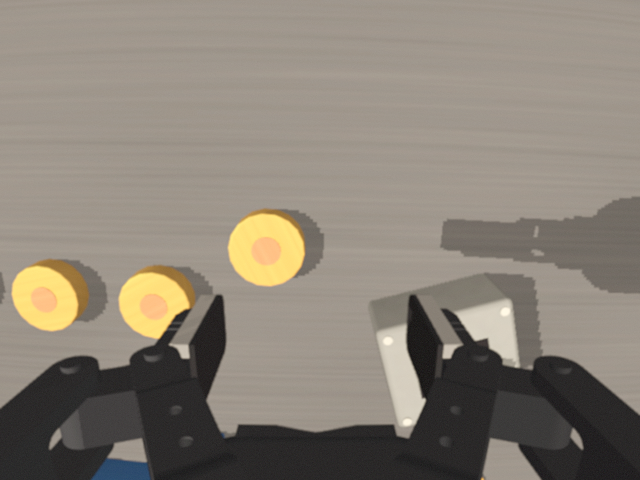

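The wrist view shows A at pixel (267,247), which casts to (427,178) and agrees with the other views. I'll descend over it.

drive_tool(
  moves=[
    [[0.75, -0.0098, -0.0156, 0.0, 0, 0.016, 0.066], [0.75, -0.0098, -0.0156, 0.03, 0, 0, 0], [0.75, 0, 0, 0.03, 0, 0, 0], [0.75, 0, 0, 0.03, 0, 0, 0], [0.75, 0, 0, 0.0, 0, 0, 0]],
  ],
)

```text
clock: 3.2
position: [428.3, 173.2, 58.6]
ee_rot: [0.019, 1.0, 0.002, 0.001]
contact_force: [-0.6, -0.5, -0.3]
gripper_width: 64.0
```

```bash
python3 -c "
from h import *
todo((428.5,177,3),(428.5,177,50),(567.6,91.5,50),(567.6,91.5,3))"
```

```text
{'clock': 3.2, 'joints': [0.737, 0.327, -0.607, -0.001, -0.633, -2.345], 'position': [428.277, 173.207, 58.632], 'ee_rot': [0.019, 1.0, 0.002, 0.001], 'contact_force': [-0.648, -0.454, -0.289], 'gripper_width': 63.965}
rot err tool [0.004 0.003 0.007]
to (428.5, 177, 3) tool d(m) [0.0001 0.0036 0.0556]
to (428.5, 177, 50) tool d(m) [-0.0001  0.0002 -0.047 ]
to (567.6, 91.5, 50) tool d(m) [-1.423e-01 -8.010e-02  1.000e-04]
to (567.6, 91.5, 3) tool d(m) [ 0.0001 -0.0002  0.047 ]
```

drive_tool(
  moves=[
    [[0.75, 0, 0.0036, 0.02, 0.004, 0.003, 0.007], [0.75, 0, 0, 0.02, 0, 0, 0], [0.75, 0, 0, 0.0145, 0, 0, 0], [0.5, 0, 0, 0.0, 0, 0, 0], [0.5, 0, 0, 0.0, 0, 0, 0], [0.5, 0, 0, 0, 0, 0, 0], [0.5, 0, 0, 0, 0, 0, 0], [0.5, 0, 0, 0, 0, 0, 0]],
  ],
)

```text
clock: 4.0
position: [432.9, 176.8, 11.4]
ee_rot: [0.02, 1.0, 0.003, 0.005]
contact_force: [0.3, 0.0, -2.1]
gripper_width: 49.1
```

drive_tool(
  moves=[
    [[0.5, 0, 0, 0.0, 0, 0, 0], [0.5, 0, 0, 0, 0, 0, 0]],
  ],
)

```text
clock: 4.2
position: [433.0, 176.9, 12.0]
ee_rot: [0.02, 1.0, 0.004, 0.005]
contact_force: [-0.1, -0.1, -2.8]
gripper_width: 49.0
```

Run:
```python
from h import *
im,d,s=grab('wrist','w2.png')
st()
```

```text
{'clock': 4.25, 'joints': [0.737, 0.417, -0.642, 0.003, -0.5, -2.351], 'position': [433.032, 176.9, 12.001], 'ee_rot': [0.02, 1.0, 0.004, 0.005], 'contact_force': [0.985, -0.377, -3.154], 'gripper_width': 49.014}
```

View pics/w2.png

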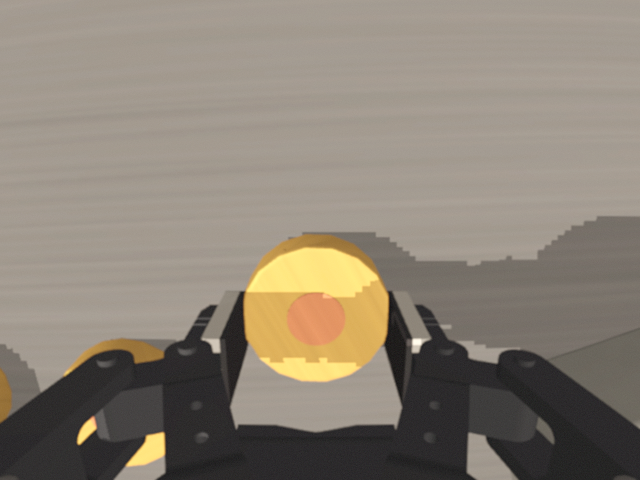

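The blank is held centred at pixel (316,308). Now I'll lift and carry it.

drive_tool(
  moves=[
    [[0.5, 0, 0, -0.03, 0, 0, 0], [0.5, -0.035, -0.02, -0.01, 0, 0, 0], [0.5, -0.035, -0.02, 0, 0, 0, 0], [0.5, -0.035, -0.02, 0, 0, 0, 0], [0.5, -0.035, -0.02, 0, 0, 0, 0], [0.5, 0, 0, 0, 0, 0, 0]],
  ],
)

```text
clock: 4.85
position: [573.7, 89.0, 53.9]
ee_rot: [0.017, 1.0, 0.003, 0.005]
contact_force: [-0.6, -0.1, -2.4]
gripper_width: 48.8
```

Run:
```python
from h import *
im,d,s=grab('wrist','w3.png')
todo((570,91.5,13))
```

```text
{'clock': 4.9, 'joints': [0.435, 0.489, -0.33, -0.002, -0.744, -2.038], 'position': [571.114, 89.492, 53.334], 'ee_rot': [0.017, 1.0, 0.002, 0.003], 'contact_force': [-0.169, 1.242, -2.535], 'gripper_width': 49.039}
rot err tool [0.005 0.007 0.012]
to (570, 91.5, 13) tool d(m) [0.0015 0.0018 0.0403]
```

View pics/w3.png

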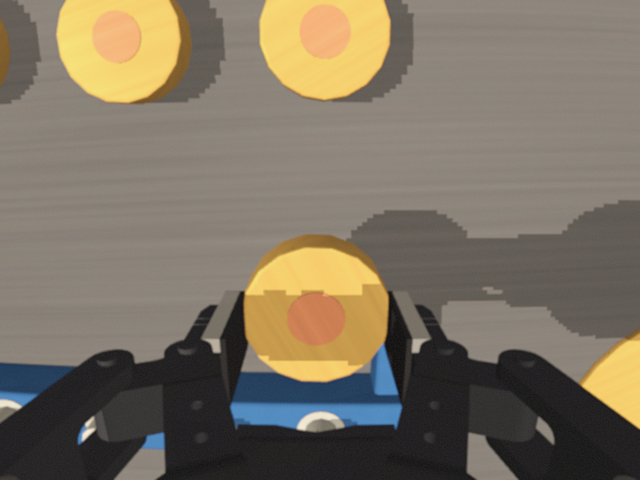

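The blank is lifted and held, with the rail visible beneath it. I'll lower it, release, retreat and narrow the jaws into a cradle.

drive_tool(
  moves=[
    [[0.5, 0.0015, 0.0018, 0.02, 0.005, 0.007, 0.012], [0.5, 0, 0, 0.02, 0, 0, 0], [0.5, 0, 0, 0.002, 0, 0, 0], [0.75, 0, 0, 0.0, 0, 0, 0], [0.75, 0, 0, 0, 0, 0, 0], [0.75, 0, 0, 0, 0, 0, 0], [0.75, 0.03, 0, -0.01, 0, 0, 0], [0.75, 0.03, 0, 0, 0, 0, 0], [0.35, 0, 0, 0, 0, 0, 0], [0.35, 0, 0, 0, 0, 0, 0], [0.35, 0, 0, 0, 0, 0, 0], [0.35, 0, 0, 0, 0, 0, 0]],
  ],
)

```text
clock: 6.1
position: [511.9, 98.6, 28.6]
ee_rot: [0.021, 1.0, 0.003, 0.007]
contact_force: [0.0, -0.1, 0.4]
gripper_width: 29.9
```

Run:
```python
from h import *
im,d,s=grab('wrist','w4.png')
hsv=cv2.cvtColor(im,cv2.COLOR_RGB2HSV); H,S,V=[hsv[:,:,i].astype(int) for i in range(3)]
for c,b,m in comps((H>8)&(H<32)&(S>110)&(V>90),400,60000): print(np.round(c),b,np.round(pix2plane('wrist',c,16,s)[0]))
todo((535,91.5,4),(577.4,89.6,4))
```

```text
[305. 197.] [  235   127   140   141 15319] [471.  97.  16.]
[ 93. 199.] [   21   133   145   137 15386] [468.  18.  16.]
[311. 390.] [ 253  342  113   91 7926] [554.  95.  16.]
{'clock': 6.15, 'joints': [0.503, 0.451, -0.5, 0.003, -0.605, -2.117], 'position': [511.908, 98.507, 28.458], 'ee_rot': [0.021, 1.0, 0.003, 0.007], 'contact_force': [0.352, -0.086, 0.064], 'gripper_width': 30.003}
rot err tool [0.006 0.014 0.004]
to (535, 91.5, 4) tool d(m) [-0.023  -0.0062  0.0247]
to (577.4, 89.6, 4) tool d(m) [-0.0424 -0.0001  0.0006]
```

View pics/w4.png

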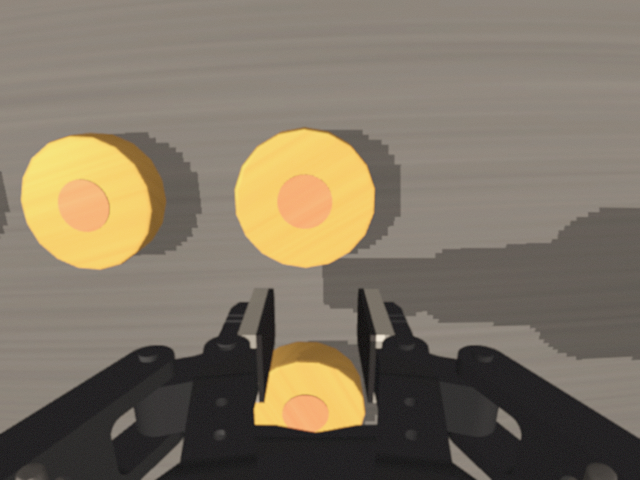

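Seen at (311,390), the blank sits in front of the stop. Now I'll lower the cradle and push it to the fence.

drive_tool(
  moves=[
    [[0.35, -0.006, -0.0047, 0.012, 0.006, 0.014, 0.004], [0.35, 0, 0, 0.0125, 0, 0, 0], [0.35, -0.015, 0, 0.001, 0, 0, 0], [0.35, -0.015, 0, 0.001, 0, 0, 0], [0.35, -0.012, 0, 0.001, 0, 0, 0], [0.35, -0.008, 0, 0.001, 0, 0, 0], [0.35, -0.004, 0, 0, 0, 0, 0]],
  ],
)

```text
clock: 6.85
position: [556.1, 88.7, -0.0]
ee_rot: [0.024, 0.999, -0.006, -0.02]
contact_force: [-4.6, 2.1, 5.6]
gripper_width: 29.9
```

```bash
cat >> h.py <<'E'
O=np.array([636.8,114.4]); RX=np.array([.999,-.0457]); RY=np.array([.0457,.999])
def rail(p): d=np.array(p[:2])-O; return np.round([d@RX,d@RY],1).tolist()
def blanks(names=('scene','side'),fn=None):
    for n in names:
        im,d,s=grab(n,fn and n+fn); hsv=cv2.cvtColor(im,cv2.COLOR_RGB2HSV); H,S,V=[hsv[:,:,i].astype(int) for i in range(3)]
        for c,b,m in comps((H>8)&(H<32)&(S>110)&(V>90),60,60000):
            p=pix2plane(n,c,10,s)[0]
            if 400<p[0]<640 and -200<p[1]<220: print(n,np.round(c),b[2:],np.round(p[:2],1).tolist(),'rail',rail(p))
E
python3 - <<'E'
from h import *
s=st(); print(rail(s['position']))
blanks(fn='5.png')
E
```

```text
{'clock': 6.85, 'joints': [0.441, 0.566, -0.366, -0.013, -0.679, -2.05], 'position': [556.11, 88.67, -0.017], 'ee_rot': [0.024, 0.999, -0.006, -0.02], 'contact_force': [-4.554, 2.077, 5.569], 'gripper_width': 29.872}
[-79.4, -29.4]
scene [310. 240.] [ 21  20 329] [472.0, 91.8] rail [-163.6, -30.1]
scene [286. 256.] [ 25  21 427] [471.8, 13.3] rail [-160.2, -108.6]
scene [350. 260.] [ 24  21 425] [588.9, 86.9] rail [-46.6, -29.7]
scene [258. 274.] [ 26  22 472] [466.5, -70.0] rail [-161.7, -192.0]
scene [227. 294.] [ 27  24 528] [465.4, -156.1] rail [-158.9, -278.1]
side [408. 239.] [ 25  22 445] [465.2, -157.7] rail [-159.0, -279.7]
side [390. 265.] [ 26  24 493] [466.7, -71.5] rail [-161.4, -193.4]
side [370. 291.] [ 27  26 542] [471.4, 12.3] rail [-160.6, -109.5]
side [349. 320.] [ 28  27 598] [474.0, 94.9] rail [-161.8, -26.9]
```

drive_tool(
  moves=[
    [[0.35, 0, 0, -0.005, 0, 0, 0], [0.35, -0.006, 0.0015, 0, 0.0, -0.03, 0], [0.35, -0.006, 0.001, 0, 0, 0, 0], [0.35, -0.006, 0.001, 0, 0, 0, 0], [0.35, -0.006, 0, 0, 0, 0, 0]],
  ],
)

```text
clock: 7.45
position: [571.2, 88.2, 2.0]
ee_rot: [0.025, 1.0, -0.01, -0.015]
contact_force: [-7.7, 2.0, 8.6]
gripper_width: 29.7
```

Run:
```python
from h import *
todo(); s=arm.read_state(); print(rail(s['position']))
```

```text
{'clock': 7.45, 'joints': [0.436, 0.578, -0.339, 0.007, -0.69, -2.062], 'position': [571.157, 88.198, 2.008], 'ee_rot': [0.025, 1.0, -0.01, -0.015], 'contact_force': [-7.731, 2.008, 8.61], 'gripper_width': 29.725}
rot err tool [-0.021 -0.03  -0.005]
[-64.4, -29.2]
```

drive_tool(
  moves=[
    [[0.35, 0, 0.001, -0.005, -0.021, -0.03, -0.005], [0.35, -0.005, 0.0015, 0, 0.0, 0, 0], [0.35, -0.005, 0.001, 0, 0, 0, 0], [0.35, -0.005, 0.001, 0, 0, 0, 0], [0.35, -0.003, 0, 0, 0, 0, 0]],
  ],
)

```text
clock: 7.95
position: [577.6, 89.4, 4.3]
ee_rot: [0.024, 1.0, -0.005, -0.016]
contact_force: [-11.8, 6.2, 13.0]
gripper_width: 29.5
```

Run:
```python
from h import *
todo(); s=arm.read_state(); print(rail(s['position'])); blanks(('scene',))
```

```text
{'clock': 7.95, 'joints': [0.428, 0.582, -0.315, -0.009, -0.707, -2.041], 'position': [577.633, 89.413, 4.276], 'ee_rot': [0.024, 1.0, -0.005, -0.016], 'contact_force': [-11.799, 6.159, 13.05], 'gripper_width': 29.539}
rot err tool [-0.01  -0.032 -0.003]
[-58.0, -27.7]
scene [311. 239.] [ 24  20 394] [474.0, 95.5] rail [-161.8, -26.4]
scene [286. 256.] [ 25  21 428] [471.8, 13.2] rail [-160.2, -108.7]
scene [357. 261.] [ 24  20 311] [602.4, 90.8] rail [-33.3, -25.2]
scene [258. 274.] [ 26  22 473] [466.5, -70.1] rail [-161.7, -192.0]
scene [227. 294.] [ 27  24 527] [465.3, -156.2] rail [-158.9, -278.1]
```

The force rose to about 12 N at the predicted contact position, so the blank is probably seated. I'll back off and check from above.

drive_tool(
  moves=[
    [[0.35, 0.006, 0, -0.002, 0, 0, 0], [0.35, 0.006, 0, -0.03, 0, -0.03, 0], [0.75, 0.006, 0, -0.04, 0, 0, 0], [0.75, 0.02, 0, -0.04, 0, 0, 0], [0.75, 0.02, 0, -0.02, 0, 0, 0], [0.75, 0, 0, 0, 0, 0, 0]],
  ],
)

```text
clock: 8.6
position: [525.4, 96.1, 138.8]
ee_rot: [0.024, 1.0, -0.006, 0.001]
contact_force: [0.0, -0.3, -0.3]
gripper_width: 64.4
```

Run:
```python
from h import *
todo((473.8,95.2,60),(473.8,95.2,8)); blanks(('wrist','side'),fn='6.png')
```

```text
{'clock': 8.6, 'joints': [0.491, 0.32, -0.35, 0.013, -0.905, -2.118], 'position': [525.362, 96.085, 138.828], 'ee_rot': [0.024, 1.0, -0.006, 0.001], 'contact_force': [0.011, -0.343, -0.317], 'gripper_width': 64.359}
rot err tool [-0.011  0.002 -0.002]
to (473.8, 95.2, 60) tool d(m) [ 0.0516 -0.0025  0.0788]
to (473.8, 95.2, 8) tool d(m) [0.0001 0.0006 0.052 ]
wrist [314. 144.] [  85   86 5731] [472.6, 96.7] rail [-163.2, -25.2]
wrist [183. 146.] [  87   85 5734] [470.0, 14.3] rail [-162.1, -107.6]
wrist [ 59. 147.] [  87   81 5579] [465.2, -68.6] rail [-163.1, -190.7]
wrist [313. 339.] [  75   75 4428] [607.8, 88.9] rail [-27.8, -26.8]
side [408. 239.] [ 25  22 446] [465.3, -157.8] rail [-158.9, -279.7]
side [390. 265.] [ 26  24 493] [466.7, -71.5] rail [-161.4, -193.4]
side [291. 289.] [ 26  26 501] [609.6, 85.4] rail [-25.8, -30.2]
side [370. 291.] [ 27  26 542] [471.4, 12.3] rail [-160.6, -109.5]
side [349. 320.] [ 28  27 598] [474.0, 94.9] rail [-161.8, -26.9]
```

View pics/wrist6.png

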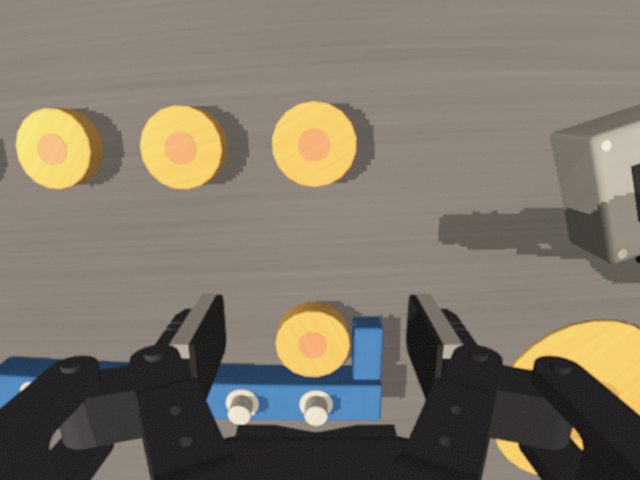

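Blank A is in place 0: wrist rail (−27.8,−26.8), side (−25.8,−30). Next is B.

drive_tool(
  moves=[
    [[0.75, 0.026, -0.0013, 0.02, -0.011, 0, 0], [0.75, 0.026, -0.0013, 0.03, 0, 0, 0], [0.75, 0.002, 0, 0.03, 0, 0, 0], [0.75, 0.002, 0, 0.03, 0, 0, 0], [0.75, 0, 0, 0.018, 0, 0, 0], [0.75, 0, 0, 0.003, 0, 0, 0], [0.5, 0, 0, 0, 0, 0, 0], [0.5, 0, 0, 0, 0, 0, 0], [0.5, 0, 0, 0, 0, 0, 0], [0.5, 0, 0, 0, 0, 0, 0]],
  ],
)

```text
clock: 9.7
position: [477.4, 98.7, -2.8]
ee_rot: [0.023, 1.0, -0.001, 0.001]
contact_force: [-2.3, 1.3, 3.0]
gripper_width: 50.3
```

Run:
```python
from h import *
s=st(); p=np.array(s['position']); z=p[2]; dx=p[0]-473.8; todo((p[0],p[1],z+40),(565+dx,39.5,z+40),(565+dx,39.5,z))
```

```text
{'clock': 9.7, 'joints': [0.539, 0.471, -0.598, 0.006, -0.502, -2.162], 'position': [477.444, 98.665, -2.805], 'ee_rot': [0.023, 1.0, -0.001, 0.001], 'contact_force': [-2.346, 1.32, 2.976], 'gripper_width': 50.281}
{'clock': 9.7, 'joints': [0.539, 0.471, -0.598, 0.006, -0.502, -2.162], 'position': [477.444, 98.665, -2.805], 'ee_rot': [0.023, 1.0, -0.001, 0.001], 'contact_force': [-2.346, 1.32, 2.976], 'gripper_width': 50.281}
rot err tool [-0.002  0.002 -0.001]
to (np.float64(477.44414521220546), np.float64(98.66450849411277), np.float64(37.195140142853035)) tool d(m) [-0.0001 -0.0001 -0.04  ]
to (np.float64(568.6441452122054), 39.5, np.float64(37.195140142853035)) tool d(m) [-0.0939 -0.0548  0.0003]
to (np.float64(568.6441452122054), 39.5, np.float64(-2.8048598571469645)) tool d(m) [0.0001 0.0001 0.04  ]
```

drive_tool(
  moves=[
    [[0.5, 0, 0, -0.04, 0, 0, 0], [0.5, -0.031, -0.018, 0, 0, 0, 0], [0.5, -0.031, -0.018, 0, 0, 0, 0], [0.5, -0.031, -0.018, 0, 0, 0, 0], [0.5, 0, 0, 0.02, 0, 0, 0], [0.5, 0, 0, 0.018, 0, 0, 0], [0.75, 0, 0, 0, 0, 0, 0], [0.75, 0, 0, 0, 0, 0, 0], [0.75, 0, 0, -0.01, 0, 0, 0], [0.75, 0.027, 0, -0.01, 0, 0, 0], [0.75, 0.025, 0, -0.01, 0, 0, 0], [0.35, 0, 0, 0, 0, 0, 0], [0.35, 0, 0, 0, 0, 0, 0], [0.35, 0, 0, 0, 0, 0, 0]],
  ],
)

```text
clock: 11.1
position: [519.0, 37.2, 28.0]
ee_rot: [0.024, 1.0, -0.003, -0.001]
contact_force: [0.5, -0.0, -0.5]
gripper_width: 29.9
```

Run:
```python
from h import *
todo(); s=arm.read_state(); print(rail(s['position'])); blanks(('side',))
```

```text
{'clock': 11.1, 'joints': [0.387, 0.457, -0.492, 0.009, -0.627, -2.014], 'position': [518.953, 37.225, 28.05], 'ee_rot': [0.024, 1.0, -0.003, -0.001], 'contact_force': [0.514, -0.043, -0.479], 'gripper_width': 29.916}
rot err tool [-0.007 -0.002 -0.003]
[-114.2, -82.5]
side [408. 239.] [ 25  22 444] [465.1, -157.7] rail [-159.1, -279.7]
side [390. 265.] [ 26  24 491] [466.6, -71.4] rail [-161.5, -193.4]
side [291. 289.] [ 27  26 501] [609.6, 85.3] rail [-25.8, -30.3]
side [370. 291.] [ 27  26 542] [471.4, 12.3] rail [-160.6, -109.5]
side [317. 287.] [ 21  12 119] [567.6, 55.3] rail [-66.4, -62.2]
```

drive_tool(
  moves=[
    [[0.35, 0, 0.0035, 0.012, -0.007, 0, 0], [0.35, 0, 0, 0.011, 0, 0, 0], [0.35, -0.012, 0, 0, 0, 0, 0], [0.35, -0.012, 0, 0, 0, 0, 0], [0.35, -0.012, 0, -0.001, 0, -0.01, 0], [0.35, -0.01, 0, -0.001, 0, -0.01, 0], [0.35, -0.008, 0, -0.001, 0, -0.01, 0], [0.35, -0.008, 0, 0, 0, 0, 0], [0.35, -0.006, 0, 0, 0, 0, 0]],
  ],
)

```text
clock: 12.05
position: [574.4, 33.4, -0.2]
ee_rot: [0.026, 1.0, -0.006, -0.007]
contact_force: [-12.3, 4.9, 14.9]
gripper_width: 30.1
```

Run:
```python
from h import *
todo(); s=arm.read_state(); print(rail(s['position'])); blanks(('side',))
```

```text
{'clock': 12.05, 'joints': [0.343, 0.571, -0.364, 0.01, -0.652, -1.975], 'position': [574.414, 33.363, -0.194], 'ee_rot': [0.026, 1.0, -0.006, -0.007], 'contact_force': [-12.328, 4.888, 14.932], 'gripper_width': 30.102}
rot err tool [-0.012 -0.013 -0.007]
[-58.6, -83.8]
side [408. 239.] [ 25  22 443] [465.1, -157.6] rail [-159.1, -279.6]
side [390. 265.] [ 26  24 491] [466.6, -71.4] rail [-161.5, -193.4]
side [370. 291.] [ 27  26 541] [471.4, 12.3] rail [-160.5, -109.6]
side [291. 291.] [ 26  22 410] [607.7, 90.0] rail [-28.0, -25.7]
```

The blank is at the fence but about 4 mm short in y. I'll nudge it toward the stop.

drive_tool(
  moves=[
    [[0.35, 0.001, 0.004, -0.003, 0, 0, 0], [0.35, 0, 0.006, -0.001, 0, 0, 0], [0.35, 0, 0.006, 0, 0, 0, 0], [0.35, -0.002, 0.003, 0, 0, 0, 0]],
  ],
)

```text
clock: 12.5
position: [570.6, 49.3, 0.6]
ee_rot: [0.029, 0.999, -0.009, -0.015]
contact_force: [-6.5, -4.1, 5.0]
gripper_width: 29.8
```

Run:
```python
from h import *
todo(); s=arm.read_state(); print(rail(s['position']))
```

```text
{'clock': 12.5, 'joints': [0.372, 0.573, -0.356, 0.009, -0.677, -2.007], 'position': [570.647, 49.324, 0.568], 'ee_rot': [0.029, 0.999, -0.009, -0.015], 'contact_force': [-6.522, -4.133, 4.97], 'gripper_width': 29.795}
rot err tool [-0.019 -0.03  -0.012]
[-63.1, -68.0]
```

drive_tool(
  moves=[
    [[0.35, 0.006, -0.002, -0.002, 0, -0.03, 0], [0.35, 0.006, 0, -0.03, -0.019, 0, -0.01], [0.75, 0.006, 0, -0.04, 0, 0, 0], [0.75, 0.02, -0.01, -0.04, 0, 0, 0], [0.75, 0.02, -0.02, -0.02, 0, 0, 0], [0.75, 0, 0, 0, 0, 0, 0]],
  ],
)

```text
clock: 13.1
position: [517.5, 24.3, 135.7]
ee_rot: [0.021, 1.0, 0.001, 0.007]
contact_force: [0.9, -0.1, -0.1]
gripper_width: 64.1
```

Run:
```python
from h import *
todo((471.4,12.4,60)); blanks(('wrist','side'),fn='7.png')
```

```text
{'clock': 13.1, 'joints': [0.363, 0.292, -0.398, 0.005, -0.866, -1.978], 'position': [517.506, 24.322, 135.747], 'ee_rot': [0.021, 1.0, 0.001, 0.007], 'contact_force': [0.946, -0.053, -0.15], 'gripper_width': 64.114}
rot err tool [0.002 0.014 0.004]
to (471.4, 12.4, 60) tool d(m) [ 0.0466 -0.014   0.0751]
wrist [160. 149.] [  89   85 5926] [465.1, -69.3] rail [-163.2, -191.4]
wrist [295. 151.] [  87   87 5815] [470.2, 14.3] rail [-161.8, -107.6]
wrist [ 35. 156.] [  77   82 5321] [463.9, -152.5] rail [-160.6, -274.5]
wrist [357. 345.] [ 117   75 6544] [606.3, 50.2] rail [-27.5, -65.5]
side [408. 239.] [ 25  22 447] [465.3, -157.7] rail [-158.9, -279.7]
side [390. 265.] [ 26  24 493] [466.7, -71.5] rail [-161.4, -193.4]
side [298. 281.] [ 41  42 966] [608.4, 60.7] rail [-25.9, -54.9]
side [370. 291.] [ 27  26 541] [471.4, 12.3] rail [-160.5, -109.6]
```

View pics/wrist7.png

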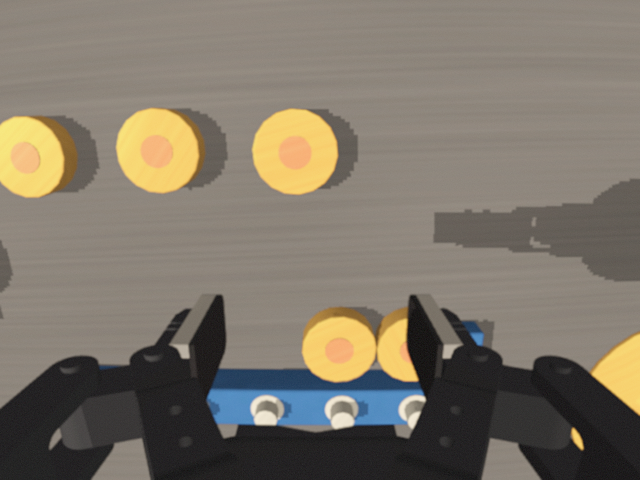

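B is snug against A, with its centre mark at (340,350) behind pin 1. Next is C.

drive_tool(
  moves=[
    [[0.75, 0.024, -0.007, 0.015, 0.002, 0.014, 0.004], [0.75, 0.024, -0.007, 0.03, 0, 0, 0], [0.75, 0.002, 0, 0.03, 0, 0, 0], [0.75, 0.002, 0, 0.03, 0, 0, 0], [0.75, 0, 0, 0.018, 0, 0, 0], [0.75, 0, 0, 0.003, 0, 0, 0], [0.5, 0, 0, 0, 0, 0, 0], [0.5, 0, 0, 0, 0, 0, 0], [0.5, 0, 0, 0, 0, 0, 0], [0.5, 0, 0, 0, 0, 0, 0]],
  ],
)

```text
clock: 14.2
position: [472.3, 17.5, -1.0]
ee_rot: [0.02, 1.0, -0.001, 0.0]
contact_force: [1.5, -0.7, -3.3]
gripper_width: 49.7
```

Run:
```python
from h import *
s=arm.read_state(); p=np.array(s['position']).round(1); z=p[2]; dx=p[0]-471.4; todo((563+dx,-12.5,z))
```

```text
{'clock': 14.2, 'joints': [0.383, 0.451, -0.632, 0.004, -0.488, -1.998], 'position': [472.278, 17.521, -1.016], 'ee_rot': [0.02, 1.0, -0.001, 0.0], 'contact_force': [1.527, -0.657, -3.342], 'gripper_width': 49.748}
rot err tool [-0.002  0.001  0.006]
to (np.float64(563.9000000000001), -12.5, np.float64(-1.0)) tool d(m) [-0.0928 -0.0263  0.0001]
```

drive_tool(
  moves=[
    [[0.5, 0, 0, -0.04, 0, 0, 0], [0.5, -0.031, -0.008, 0, 0, 0, 0], [0.5, -0.031, -0.008, 0, 0, 0, 0], [0.5, -0.031, -0.007, 0, 0, 0, 0], [0.5, 0, 0, 0.02, 0, 0, 0], [0.5, 0, 0, 0.018, 0, 0, 0], [0.75, 0, 0, 0, 0, 0, 0], [0.75, 0, 0, 0, 0, 0, 0], [0.75, 0, 0, -0.01, 0, 0, 0], [0.75, 0.027, 0, -0.01, 0, 0, 0], [0.75, 0.025, 0, -0.01, 0, 0, 0], [0.35, 0, 0, 0, 0, 0, 0], [0.35, 0, 0, 0, 0, 0, 0], [0.35, 0, 0, 0, 0, 0, 0]],
  ],
)

```text
clock: 15.6
position: [524.1, -4.7, 44.8]
ee_rot: [0.018, 1.0, 0.002, 0.014]
contact_force: [-0.5, -0.4, -0.7]
gripper_width: 29.7
```

Run:
```python
from h import *
todo(); s=arm.read_state(); print(rail(s['position'])); blanks(('side',))
```

```text
{'clock': 15.6, 'joints': [0.303, 0.423, -0.491, 0.007, -0.628, -1.916], 'position': [524.127, -4.731, 44.788], 'ee_rot': [0.018, 1.0, 0.002, 0.014], 'contact_force': [-0.511, -0.41, -0.716], 'gripper_width': 29.745}
rot err tool [0.006 0.028 0.01 ]
[-107.1, -124.2]
side [408. 239.] [ 25  22 445] [465.2, -157.7] rail [-159.0, -279.7]
side [390. 265.] [ 26  24 492] [466.6, -71.4] rail [-161.5, -193.4]
side [330. 266.] [ 24  22 394] [571.3, -5.1] rail [-60.0, -122.4]
side [298. 281.] [ 41  42 966] [608.3, 61.3] rail [-26.1, -54.4]
```

drive_tool(
  moves=[
    [[0.35, 0.005, -0.004, 0.015, 0.006, 0.028, 0.01], [0.35, 0, -0.002, 0.014, 0, 0, 0], [0.35, 0, 0, 0.012, 0, 0, 0], [0.35, -0.012, 0, 0, 0, 0, 0], [0.35, -0.012, 0, -0.001, 0, 0, 0], [0.35, -0.012, 0, -0.001, 0, -0.01, 0]],
  ],
)

```text
clock: 16.25
position: [539.5, -15.0, -0.3]
ee_rot: [0.025, 1.0, -0.005, -0.018]
contact_force: [-12.2, 3.5, 20.3]
gripper_width: 30.0
```

Run:
```python
from h import *
todo(); s=arm.read_state(); print(rail(s['position'])); blanks(('side',))
```

```text
{'clock': 16.25, 'joints': [0.272, 0.538, -0.434, -0.002, -0.636, -1.891], 'position': [539.476, -15.02, -0.28], 'ee_rot': [0.025, 1.0, -0.005, -0.018], 'contact_force': [-12.16, 3.549, 20.274], 'gripper_width': 29.975}
rot err tool [-0.011 -0.036 -0.004]
[-91.3, -133.7]
side [408. 239.] [ 25  22 444] [465.1, -157.7] rail [-159.0, -279.6]
side [390. 265.] [ 26  24 490] [466.6, -71.4] rail [-161.5, -193.4]
side [301. 281.] [  59   41 1045] [604.1, 57.2] rail [-30.1, -58.6]
```

drive_tool(
  moves=[
    [[0.35, 0, 0.002, -0.006, -0.01, -0.036, 0], [0.35, -0.01, 0.001, -0.001, 0, 0, 0], [0.35, -0.01, 0, -0.001, 0, -0.01, 0], [0.35, -0.01, 0, -0.001, 0, -0.01, 0], [0.35, -0.008, 0, 0, 0, 0, 0], [0.35, -0.005, 0, 0, 0, 0, 0]],
  ],
)

```text
clock: 16.9
position: [573.0, -15.5, 2.8]
ee_rot: [0.027, 1.0, -0.003, -0.006]
contact_force: [-19.2, 11.9, 21.3]
gripper_width: 29.9
```

Run:
```python
from h import *
todo(); s=arm.read_state(); print(rail(s['position']));
```

```text
{'clock': 16.9, 'joints': [0.257, 0.563, -0.367, 0.005, -0.654, -1.885], 'position': [573.016, -15.489, 2.817], 'ee_rot': [0.027, 1.0, -0.003, -0.006], 'contact_force': [-19.17, 11.852, 21.277], 'gripper_width': 29.924}
rot err tool [-0.007 -0.012 -0.008]
[-57.8, -132.7]
```

drive_tool(
  moves=[
    [[0.35, 0.001, 0.003, -0.001, 0, 0, 0], [0.35, 0, 0.003, 0, 0, 0, 0], [0.35, 0.008, 0, -0.002, 0, 0, 0], [0.35, 0.008, 0, -0.03, 0, 0, 0], [0.75, 0.006, 0, -0.04, 0, 0, 0], [0.75, 0.02, -0.01, -0.04, 0, 0, 0], [0.75, 0.02, -0.02, -0.02, 0, 0, 0], [0.75, 0, 0, 0, 0, 0, 0]],
  ],
)

```text
clock: 17.7
position: [515.6, -34.8, 140.6]
ee_rot: [0.026, 1.0, -0.003, -0.001]
contact_force: [1.4, 1.2, -0.5]
gripper_width: 64.3
```

Run:
```python
from h import *
todo((466.6,-70.8,60)); blanks(('wrist','side'),fn='8.png')
```

```text
{'clock': 17.7, 'joints': [0.25, 0.292, -0.385, 0.007, -0.897, -1.878], 'position': [515.566, -34.784, 140.601], 'ee_rot': [0.026, 1.0, -0.003, -0.001], 'contact_force': [1.373, 1.178, -0.456], 'gripper_width': 64.275}
rot err tool [-0.006 -0.002 -0.006]
to (466.6, -70.8, 60) tool d(m) [ 0.0469 -0.038   0.0809]
wrist [257. 151.] [  84   84 5549] [465.3, -69.7] rail [-162.9, -191.7]
wrist [125. 157.] [  86   82 5578] [463.7, -155.1] rail [-160.6, -277.1]
wrist [501. 333.] [  71   64 2962] [601.7, 93.9] rail [-34.1, -22.1]
wrist [362. 344.] [ 102   75 5451] [603.7, -6.7] rail [-27.6, -122.5]
side [408. 239.] [ 25  22 446] [465.3, -157.8] rail [-158.9, -279.7]
side [305. 273.] [  54   57 1406] [607.1, 37.2] rail [-26.1, -78.5]
side [390. 265.] [ 26  24 492] [466.7, -71.4] rail [-161.5, -193.4]
```

View pics/wrist8.png

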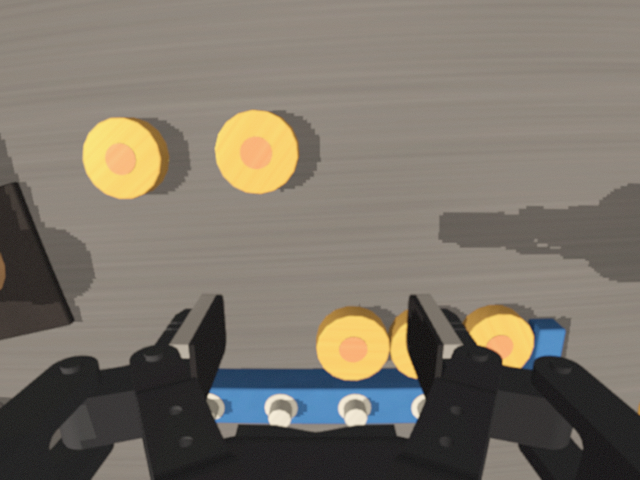

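Three blanks are in the row, with a mean rail position of (−26.1,−78.5), which is right on target. Next is D.

drive_tool(
  moves=[
    [[0.75, 0.024, -0.018, 0.02, -0.006, 0, -0.006], [0.75, 0.024, -0.018, 0.03, 0, 0, 0], [0.75, 0.001, -0.002, 0.03, 0, 0, 0], [0.75, 0.001, -0.002, 0.03, 0, 0, 0], [0.75, 0, 0, 0.018, 0, 0, 0], [0.75, 0, 0, 0.004, 0, 0, 0], [0.5, 0, 0, 0, 0, 0, 0], [0.5, 0, 0, 0, 0, 0, 0], [0.5, 0, 0, 0, 0, 0, 0], [0.5, 0, 0, 0, 0, 0, 0]],
  ],
)

```text
clock: 18.8
position: [469.2, -69.5, -2.2]
ee_rot: [0.02, 1.0, -0.0, -0.001]
contact_force: [0.6, -0.3, -2.7]
gripper_width: 49.9
```

Run:
```python
from h import *
s=arm.read_state(); p=np.array(s['position']).round(1); z=p[2]; dx=p[0]-466.5; todo((560.5+dx,-64.4,z))
```

```text
{'clock': 18.8, 'joints': [0.197, 0.456, -0.625, 0.001, -0.491, -1.809], 'position': [469.196, -69.537, -2.242], 'ee_rot': [0.02, 1.0, -0.0, -0.001], 'contact_force': [0.594, -0.287, -2.747], 'gripper_width': 49.934}
rot err tool [-0.001 -0.002  0.005]
to (np.float64(563.2), -64.4, np.float64(-2.2)) tool d(m) [-0.0937  0.009  -0.0002]
```

drive_tool(
  moves=[
    [[0.5, 0, 0, -0.04, 0, 0, 0.005], [0.5, -0.031, 0.003, 0, 0, 0, 0], [0.5, -0.031, 0.003, 0, 0, 0, 0], [0.5, -0.031, 0.003, 0, 0, 0, 0], [0.5, 0, 0, 0.02, 0, 0, 0], [0.5, 0, 0, 0.02, 0, 0, 0], [0.75, 0, 0, 0.0, 0, 0, 0], [0.75, 0, 0, 0, 0, 0, 0], [0.75, 0, 0, -0.01, 0, 0, 0], [0.75, 0.027, 0, -0.01, 0, 0, 0], [0.75, 0.025, 0, 0, 0, 0, 0], [0.35, 0.002, 0, 0, 0, 0, 0], [0.35, 0, 0, 0, 0, 0, 0], [0.35, 0, 0, 0, 0, 0, 0]],
  ],
)

```text
clock: 20.2
position: [520.0, -59.8, 31.1]
ee_rot: [0.021, 1.0, 0.002, 0.013]
contact_force: [0.7, 0.1, -0.5]
gripper_width: 30.1
```

Run:
```python
from h import *
todo(); s=arm.read_state(); print(rail(s['position'])); blanks(('side',))
```

```text
{'clock': 20.2, 'joints': [0.197, 0.445, -0.5, 0.004, -0.6, -1.814], 'position': [520.03, -59.828, 31.15], 'ee_rot': [0.021, 1.0, 0.002, 0.013], 'contact_force': [0.702, 0.056, -0.536], 'gripper_width': 30.133}
rot err tool [0.004 0.025 0.003]
[-108.7, -179.4]
side [408. 239.] [ 25  22 445] [465.2, -157.7] rail [-159.0, -279.7]
side [344. 250.] [ 24  22 377] [568.6, -59.6] rail [-60.2, -177.0]
side [305. 273.] [  54   57 1411] [607.1, 37.2] rail [-26.2, -78.5]
```

Place 3 is at rail y −182, so I'll shift about 4 mm in −y, lower to z ≈ 4 and push.

drive_tool(
  moves=[
    [[0.35, 0.003, -0.004, 0.014, 0.004, 0.02, 0.003], [0.35, 0, -0.001, 0.013, 0, 0, 0], [0.35, -0.012, 0, -0.001, 0, -0.01, 0], [0.35, -0.012, 0, -0.002, 0, -0.01, 0], [0.35, -0.012, 0, -0.002, 0, -0.01, 0], [0.35, -0.01, 0, -0.001, 0, -0.01, 0], [0.35, -0.008, 0, -0.001, 0, -0.01, 0]],
  ],
)

```text
clock: 20.95
position: [570.8, -68.7, 7.4]
ee_rot: [0.024, 1.0, -0.002, 0.02]
contact_force: [-16.5, 4.0, 6.0]
gripper_width: 30.0
```

Run:
```python
from h import *
todo(); s=arm.read_state(); print(rail(s['position']));
```

```text
{'clock': 20.95, 'joints': [0.168, 0.54, -0.406, 0.02, -0.587, -1.804], 'position': [570.839, -68.744, 7.438], 'ee_rot': [0.024, 1.0, -0.002, 0.02], 'contact_force': [-16.545, 4.0, 6.016], 'gripper_width': 29.976}
rot err tool [-0.003  0.04  -0.003]
[-57.5, -186.0]
```

drive_tool(
  moves=[
    [[0.35, 0.001, 0.003, 0, 0, 0.02, 0], [0.35, 0, 0.003, 0, 0, 0.01, 0], [0.35, 0, 0.003, 0, 0, 0, 0], [0.35, 0.008, 0, -0.002, 0, 0, 0], [0.35, 0.008, 0, -0.03, 0, 0, 0], [0.75, 0.006, -0.01, -0.04, 0, 0, 0], [0.75, 0.02, -0.02, -0.04, 0, 0, 0], [0.75, 0.02, -0.03, -0.02, 0, 0, 0], [0.75, 0, 0, 0, 0, 0, 0]],
  ],
)

```text
clock: 21.85
position: [507.5, -116.1, 147.3]
ee_rot: [0.022, 1.0, -0.002, 0.013]
contact_force: [-0.6, 1.3, 0.5]
gripper_width: 64.0
```

Run:
```python
from h import *
todo((465.2,-157.2,60)); blanks(('wrist','side'),fn='9.png')
```

```text
{'clock': 21.85, 'joints': [0.091, 0.277, -0.388, 0.009, -0.881, -1.711], 'position': [507.533, -116.067, 147.252], 'ee_rot': [0.022, 1.0, -0.002, 0.013], 'contact_force': [-0.593, 1.258, 0.517], 'gripper_width': 64.015}
rot err tool [-0.003  0.026  0.002]
to (465.2, -157.2, 60) tool d(m) [ 0.0427 -0.0427  0.0863]
wrist [251. 155.] [  83   82 5333] [463.9, -155.5] rail [-160.4, -277.6]
wrist [546. 332.] [ 188   71 8644] [603.1, 52.9] rail [-30.9, -63.0]
wrist [384. 338.] [  58   72 3321] [600.2, -70.1] rail [-28.1, -186.0]
side [408. 239.] [ 25  22 445] [465.2, -157.7] rail [-159.0, -279.7]
side [311. 266.] [  67   72 1816] [606.0, 14.0] rail [-26.2, -101.7]
```

View pics/wrist9.png

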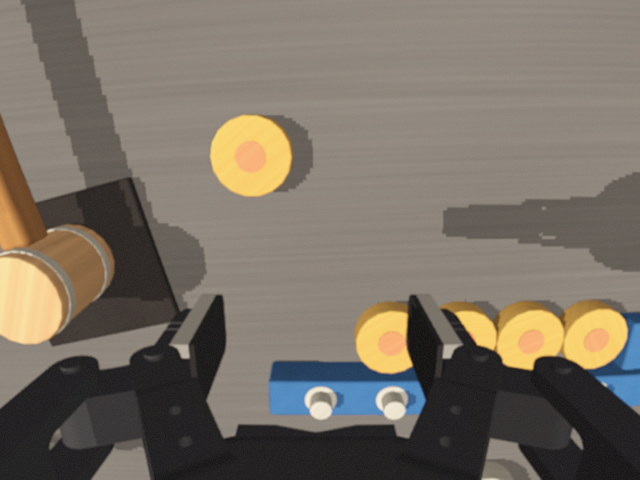

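Four blanks are in the row. E is the last one.

drive_tool(
  moves=[
    [[0.75, 0.022, -0.021, 0.02, -0.003, 0.026, 0], [0.75, 0.022, -0.021, 0.03, 0, 0, 0], [0.75, 0.001, -0.002, 0.03, 0, 0, 0], [0.75, 0.001, -0.002, 0.03, 0, 0, 0], [0.75, 0, 0, 0.022, 0, 0, 0], [0.75, 0, 0, 0.007, 0, 0, 0], [0.5, 0, 0, 0, 0, 0, 0], [0.5, 0, 0, 0, 0, 0, 0], [0.5, 0, 0, 0, 0, 0, 0], [0.5, 0, 0, 0, 0, 0, 0]],
  ],
)

```text
clock: 22.95
position: [466.8, -155.0, -0.5]
ee_rot: [0.016, 1.0, -0.0, 0.002]
contact_force: [-0.0, 0.3, -2.6]
gripper_width: 49.9
```

Run:
```python
from h import *
s=arm.read_state(); p=np.array(s['position']).round(1); z=p[2]; dx=p[0]-465.2; todo((558+dx,-117.5,z))
```

```text
{'clock': 22.95, 'joints': [0.011, 0.47, -0.586, 0.001, -0.51, -1.615], 'position': [466.801, -154.999, -0.542], 'ee_rot': [0.016, 1.0, -0.0, 0.002], 'contact_force': [-0.021, 0.321, -2.579], 'gripper_width': 49.912}
rot err tool [-0.     0.005  0.013]
to (np.float64(559.6), -117.5, np.float64(-0.5)) tool d(m) [-0.0915  0.0405  0.0004]
```

drive_tool(
  moves=[
    [[0.5, 0, 0, -0.04, 0, 0, 0.013], [0.5, -0.031, 0.013, 0, 0, 0, 0], [0.5, -0.031, 0.013, 0, 0, 0, 0], [0.5, -0.031, 0.012, 0, 0, 0, 0], [0.5, 0, 0, 0.02, 0, 0, 0], [0.5, 0, 0, 0.02, 0, 0, 0], [0.75, 0, 0, 0.0, 0, 0, 0], [0.75, 0, 0, 0, 0, 0, 0], [0.75, 0, 0, -0.01, 0, 0, 0], [0.75, 0.027, 0, -0.01, 0, 0, 0], [0.75, 0.025, 0, 0, 0, 0, 0], [0.35, 0.002, 0, 0, 0, 0, 0], [0.35, 0, 0, 0, 0, 0, 0], [0.35, 0, 0, 0, 0, 0, 0]],
  ],
)

```text
clock: 24.35
position: [519.2, -115.2, 34.6]
ee_rot: [0.021, 1.0, 0.001, 0.017]
contact_force: [0.6, 0.1, 0.5]
gripper_width: 30.0
```

Run:
```python
from h import *
todo(); s=arm.read_state(); print(rail(s['position'])); blanks(('side',))
```

```text
{'clock': 24.35, 'joints': [0.088, 0.447, -0.482, 0.003, -0.607, -1.703], 'position': [519.208, -115.202, 34.568], 'ee_rot': [0.021, 1.0, 0.001, 0.017], 'contact_force': [0.591, 0.106, 0.482], 'gripper_width': 29.967}
rot err tool [0.003 0.034 0.003]
[-107.0, -234.7]
side [357. 233.] [ 24  22 412] [567.7, -117.6] rail [-58.4, -235.0]
side [311. 266.] [  67   72 1821] [606.0, 14.0] rail [-26.2, -101.7]
```

drive_tool(
  moves=[
    [[0.35, 0.003, 0.001, 0.016, 0.003, 0.03, 0.003], [0.35, 0, 0.001, 0.015, 0, 0, 0], [0.35, -0.012, 0, -0.001, 0, -0.01, 0], [0.35, -0.012, 0, -0.002, 0, -0.01, 0], [0.35, -0.012, 0, -0.002, 0, 0, 0], [0.35, -0.01, 0, -0.001, 0, 0, 0], [0.35, -0.008, 0, -0.001, 0, 0, 0]],
  ],
)

```text
clock: 25.1
position: [568.8, -116.9, 10.5]
ee_rot: [0.025, 1.0, -0.001, 0.003]
contact_force: [-18.1, 1.1, 0.3]
gripper_width: 30.0
```

Run:
```python
from h import *
todo(); s=arm.read_state(); print(rail(s['position']));
```

```text
{'clock': 25.1, 'joints': [0.077, 0.554, -0.356, 0.003, -0.655, -1.7], 'position': [568.787, -116.937, 10.459], 'ee_rot': [0.025, 1.0, -0.001, 0.003], 'contact_force': [-18.087, 1.054, 0.309], 'gripper_width': 30.044}
rot err tool [-0.001  0.005 -0.003]
[-57.4, -234.2]
```

drive_tool(
  moves=[
    [[0.35, 0.001, 0.003, 0, 0, 0, 0], [0.35, 0.0, 0.002, 0, 0, 0, 0], [0.35, 0.008, 0, -0.002, 0, 0, 0], [0.35, 0.008, 0, -0.03, 0, 0, 0], [0.6, 0.02, -0.01, -0.045, 0, 0, 0], [0.6, 0.03, -0.02, -0.045, 0, 0, 0], [0.6, 0.03, -0.02, -0.045, 0, 0, 0], [0.6, 0.03, -0.02, -0.045, 0, 0, 0], [0.6, 0.02, -0.02, 0, 0, 0, 0], [0.6, 0, 0, 0, 0, 0, 0]],
  ],
)

```text
clock: 26.1
position: [434.3, -190.1, 217.5]
ee_rot: [0.023, 1.0, -0.003, 0.014]
contact_force: [-1.2, 0.2, -0.4]
gripper_width: 51.4
```

Run:
```python
from h import *
todo(); blanks(('scene','wrist','side'),fn='10.png')
```

```text
{'clock': 26.1, 'joints': [-0.065, 0.123, -0.39, 0.006, -1.03, -1.555], 'position': [434.262, -190.116, 217.478], 'ee_rot': [0.023, 1.0, -0.003, 0.014], 'contact_force': [-1.197, 0.21, -0.435], 'gripper_width': 51.364}
rot err tool [-0.006  0.028 -0.001]
scene [320. 287.] [  94   71 1660] [595.7, -24.0] rail [-34.8, -140.1]
wrist [560. 351.] [ 188   53 4883] [597.5, 37.2] rail [-35.7, -78.9]
wrist [385. 363.] [ 27  51 796] [600.2, -132.4] rail [-25.3, -248.2]
side [317. 259.] [  80   86 2202] [604.7, -8.9] rail [-26.5, -124.6]
```

View pics/wrist10.png

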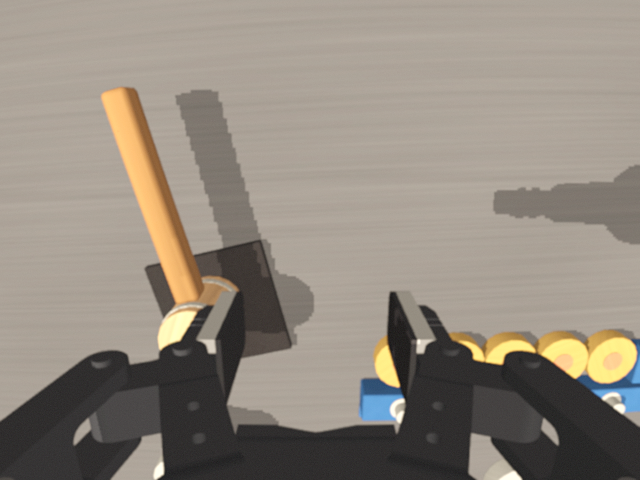

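View pics/side10.png

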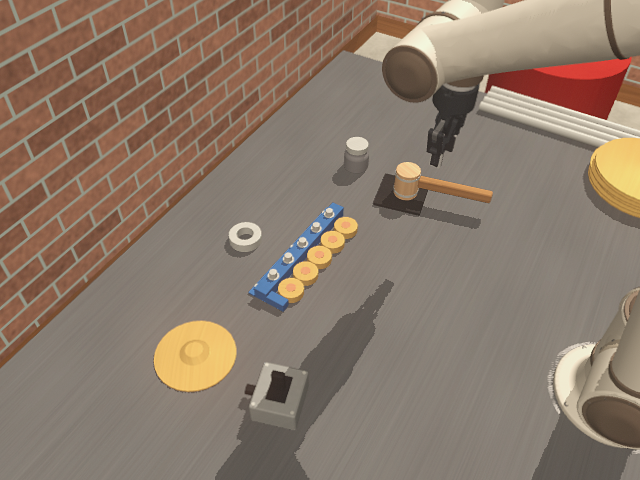

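All five blanks are in the row, with the side-view marks running from (291,289) to (345,226). Now I'll check each centre mark and measure the mallet, pad and paddle.

```bash
cat >> h.py <<'E'
def marks(names=('side','scene')):
    for n in names:
        im,d,s=grab(n); hsv=cv2.cvtColor(im,cv2.COLOR_RGB2HSV); H,S,V=[hsv[:,:,i].astype(int) for i in range(3)]
        mk=(H<14)&(S>80)&(S<200)&(V>120)
        L=[]
        for c,b,m in comps(mk,8,4000):
            p=pix2plane(n,c,18,s)[0]
            if 400<p[0]<640 and -200<p[1]<220: L.append((rail(p),int(b[4])))
        print(n,L)
E
python3 - <<'E'
from h import *
marks()
for n in ('scene','side'):
    im,d,s=grab(n); x0,y0=(90,260) if n=='scene' else (350,130)
    cr=im[y0:y0+130,x0:x0+170]; cv2.imwrite(f'pics/{n}_m.png',cv2.resize(cr,None,fx=4.5,fy=4.5,interpolation=cv2.INTER_CUBIC)[:,:,::-1])
    x0,y0=(340,160) if n=='scene' else (230,350)
    cr=im[y0:y0+75,x0:x0+90]; cv2.imwrite(f'pics/{n}_t.png',cv2.resize(cr,None,fx=6,fy=6,interpolation=cv2.INTER_CUBIC)[:,:,::-1])
E
```

```text
side [([-27.1, -236.5], 41), ([-25.3, -184.6], 44), ([-25.5, -132.2], 50), ([-25.3, -80.4], 52), ([-25.1, -28.0], 56)]
scene [([-26.3, -25.6], 25), ([-27.2, -77.3], 29), ([-26.5, -129.3], 31), ([-27.0, -181.4], 35), ([-28.4, -233.1], 37)]
```

View pics/scene_m.png

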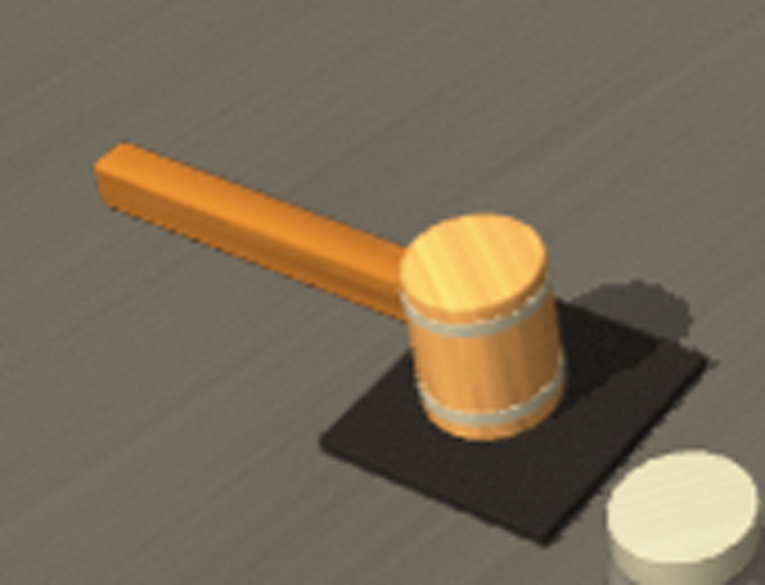

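View pics/side_m.png

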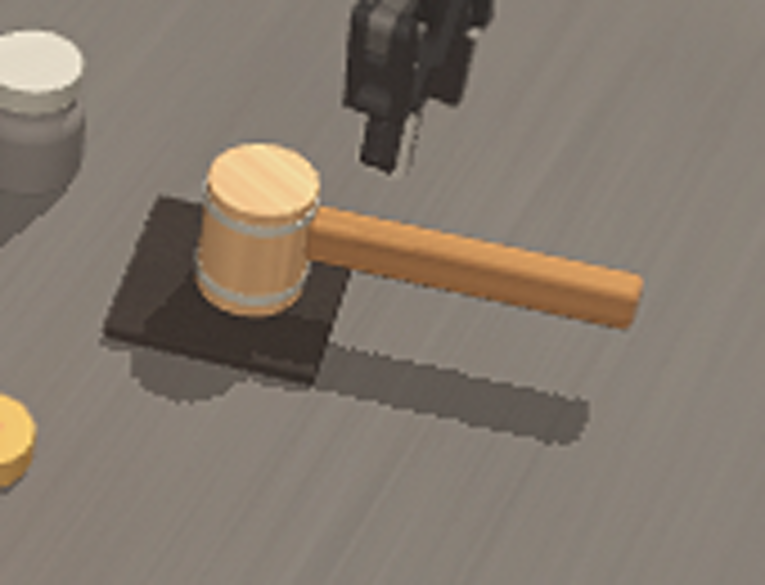

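View pics/scene_t.png

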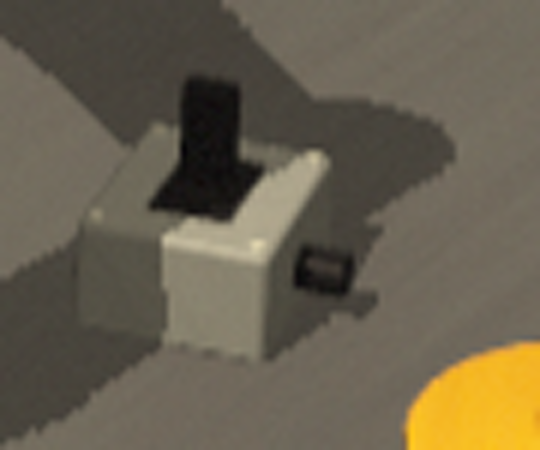

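View pics/side_t.png

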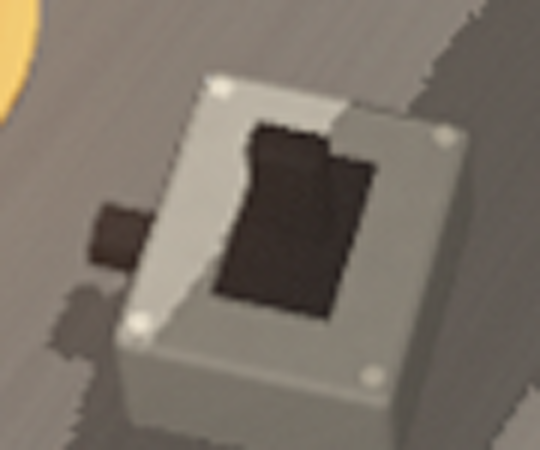

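Run:
```python
from h import *
def u(n,l): 
    k,o=K[n]; return np.array(l)/k+o
K={'scene':(4.5,(90,260)),'side':(4.5,(350,130))}
a=u('scene',(475,265));b=u('side',(264,182)); print('headtop',tri(a,b),pix2plane('scene',a,78),pix2plane('side',b,78))
a=u('scene',(110,156));b=u('side',(637,287)); print('hend',tri(a,b),pix2plane('scene',a,62),pix2plane('side',b,62))
print('pad scene',pix2plane('scene',u('scene',[(322,440),(545,545),(707,362)]),8)); print('pad side',pix2plane('side',u('side',[(158,198),(105,332),(313,380)]),8))
K={'scene':(6,(340,160)),'side':(6,(230,350))}
a=u('scene',(211,82));b=u('side',(290,135)); print('tip',tri(a,b),pix2plane('scene',a,97),pix2plane('side',b,97))
A=pix2plane('scene',u('scene',[(97,215),(160,130),(317,157),(258,245)]),51); B=pix2plane('side',u('side',[(445,135),(373,375),(140,322),(218,87)]),51)
print(A.round(),B.round(),A.mean(0),B.mean(0))
```

```text
headtop (array([ 532.88825172, -289.14411467,   75.4516272 ]), np.float64(1.934368961846055)) [[ 537.4312179  -290.23863787   78.        ]] [[ 530.69361634 -288.08626354   78.        ]]
hend (array([ 347.88060738, -327.29562881,   60.06299692]), np.float64(1.7993936653874918)) [[ 352.51462802 -328.06221749   62.        ]] [[ 346.46451975 -327.0458042    62.        ]]
pad scene [[ 500.77699044 -348.41198971    8.        ]
 [ 609.27444356 -331.40691827    8.        ]
 [ 587.75748912 -224.02513652    8.        ]]
pad side [[ 601.60544822 -326.84723478    8.        ]
 [ 579.58925654 -219.49856911    8.        ]
 [ 474.22640694 -240.87613521    8.        ]]
tip (array([499.18818483, 300.37186708,  97.72267747]), np.float64(1.4631645945356573)) [[499.59404751 302.41246458  97.        ]] [[498.22579572 299.22486836  97.        ]]
[[479. 256.  51.]
 [459. 328.  51.]
 [522. 348.  51.]
 [543. 275.  51.]] [[477. 255.  51.]
 [456. 328.  51.]
 [519. 347.  51.]
 [541. 274.  51.]] [500.72143735 301.88972498  51.        ] [498.11604456 301.25662309  51.        ]
```

The row reads within 3 mm of every place in both views. The mallet head is at about (533,−289) and its handle yaw is 11.8°. I'll go grip the handle about 45 mm from the head.

drive_tool(
  moves=[
    [[0.5, 0, 0, 0, -0.006, 0.028, -0.13], [0.5, 0, 0, 0, 0, 0, -0.125], [0.5, 0, 0, 0, 0, 0, 0]],
  ],
)

```text
clock: 26.75
position: [436.7, -187.4, 211.9]
ee_rot: [-0.111, 0.994, 0.0, -0.007]
contact_force: [-0.5, -1.1, 0.9]
gripper_width: 42.5
```

Run:
```python
from h import *
YM=np.arctan2(.979,-.205)
todo((489.4,-298.2,110),(489.4,-298.2,33),yaw=YM)
```

```text
{'clock': 26.75, 'joints': [-0.061, 0.152, -0.369, 0.002, -1.064, -1.288], 'position': [436.731, -187.366, 211.891], 'ee_rot': [-0.111, 0.994, 0.0, -0.007], 'contact_force': [-0.457, -1.081, 0.886], 'gripper_width': 42.463}
rot err tool [ 0.002 -0.014  0.017]
to (489.4, -298.2, 110) tool d(m) [-0.0282 -0.12    0.1013]
to (489.4, -298.2, 33) tool d(m) [-0.001  -0.0002  0.077 ]
```

drive_tool(
  moves=[
    [[0.5, -0.007, -0.03, 0.025, 0.002, -0.014, 0.017], [0.5, -0.007, -0.03, 0.025, 0, 0, 0], [0.5, -0.007, -0.03, 0.025, 0, 0, 0], [0.5, -0.007, -0.03, 0.02, 0, 0, 0], [0.5, 0, 0, 0, 0, 0, 0]],
  ],
)

```text
clock: 27.25
position: [493.8, -300.9, 111.8]
ee_rot: [-0.099, 0.995, 0.0, 0.001]
contact_force: [-1.7, 0.6, -1.0]
gripper_width: 42.7
```

Run:
```python
from h import *
YM=np.arctan2(.979,-.205)
todo((489.4,-298.2,33),yaw=YM); grab('wrist','w11.png')
```

```text
{'clock': 27.25, 'joints': [-0.268, 0.418, -0.269, -0.001, -0.883, -1.105], 'position': [493.783, -300.882, 111.839], 'ee_rot': [-0.099, 0.995, 0.0, 0.001], 'contact_force': [-1.667, 0.561, -1.023], 'gripper_width': 42.654}
rot err tool [ 0.     0.002 -0.009]
to (489.4, -298.2, 33) tool d(m) [0.0039 0.0035 0.0788]
```

View pics/w11.png

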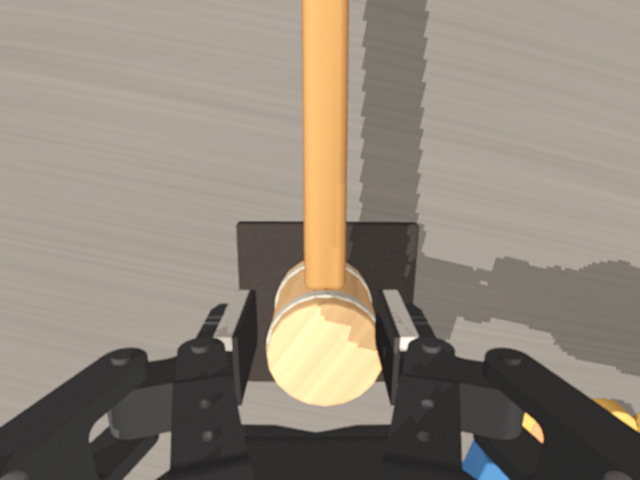

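Run:
```python
from h import *
s=arm.read_state()
print(pix2plane('wrist',[(325,347)],78,s), pix2plane('wrist',[(326,100),(326,250)],62,s))
```

```text
[[ 526.04374604 -288.4248812    78.        ]] [[ 418.2087122  -309.98250346   62.        ]
 [ 484.59915961 -296.22031472   62.        ]]
```

drive_tool(
  moves=[
    [[0.5, 0.003, 0.003, 0.02, 0, 0, -0.009], [0.5, 0.003, 0.003, 0.025, 0, 0, 0], [0.5, 0, 0, 0.02, 0, 0, 0], [0.5, 0, 0, 0, 0, 0, 0]],
  ],
)

```text
clock: 27.7
position: [488.0, -293.2, 48.3]
ee_rot: [-0.101, 0.995, -0.001, 0.003]
contact_force: [-0.3, 0.1, 0.3]
gripper_width: 42.4
```

Run:
```python
from h import *
YM=np.arctan2(.979,-.205)
todo((487,-296.5,33),yaw=YM)
```

```text
{'clock': 27.7, 'joints': [-0.257, 0.485, -0.355, -0.001, -0.724, -1.11], 'position': [488.002, -293.235, 48.287], 'ee_rot': [-0.101, 0.995, -0.001, 0.003], 'contact_force': [-0.262, 0.137, 0.299], 'gripper_width': 42.391}
rot err tool [-0.002  0.006 -0.003]
to (487, -296.5, 33) tool d(m) [ 0.0017 -0.003   0.0153]
```

drive_tool(
  moves=[
    [[0.5, 0.001, -0.003, 0.012, -0.002, 0.006, -0.003], [0.5, 0, 0, 0.004, 0, 0, 0], [0.1, 0, 0, 0, 0, 0, 0], [0.1, 0, 0, 0, 0, 0, 0], [0.1, 0, 0, 0, 0, 0, 0], [0.1, 0, 0, 0, 0, 0, 0], [0.1, 0, 0, 0, 0, 0, 0]],
  ],
)

```text
clock: 28.4
position: [489.9, -296.1, 35.0]
ee_rot: [-0.103, 0.995, -0.001, 0.002]
contact_force: [0.7, -0.8, -3.0]
gripper_width: 19.1
```

Run:
```python
from h import *
YM=np.arctan2(.979,-.205)
todo(yaw=YM); grab('wrist','w12.png'); grab('side','s12.png')
```

```text
{'clock': 28.4, 'joints': [-0.26, 0.508, -0.358, 0.001, -0.699, -1.105], 'position': [489.949, -296.057, 34.998], 'ee_rot': [-0.103, 0.995, -0.001, 0.002], 'contact_force': [0.678, -0.809, -2.98], 'gripper_width': 19.084}
rot err tool [-0.003  0.004 -0.   ]
```

View pics/w12.png

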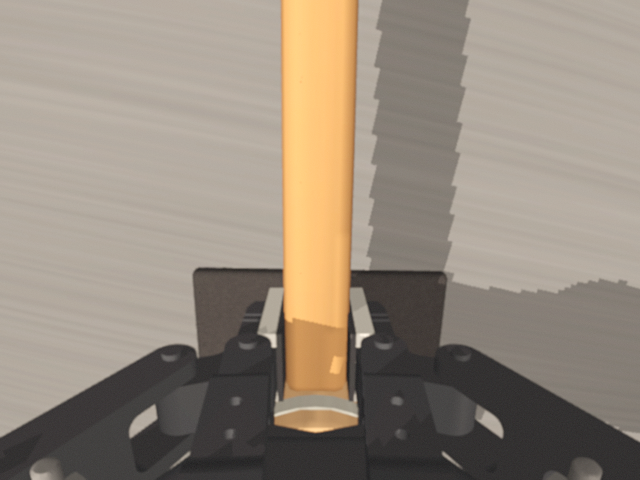

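The grip is firm (19 mm, handle centred). Now I'll lift, turn square to the rail and move towards pin 4.

drive_tool(
  moves=[
    [[0.1, 0, 0, -0.02, 0, 0, 0], [0.1, 0, 0, -0.03, 0, 0, 0], [0.1, 0, 0, -0.03, 0, 0, 0], [0.1, 0, 0, 0, 0, 0, 0.06], [0.1, 0, 0, 0, 0, 0, 0.06], [0.1, 0, 0, 0, 0, 0, 0.06], [0.1, 0, 0, 0, 0, 0, 0.06], [0.1, 0, 0, 0, 0, 0, 0]],
  ],
)

```text
clock: 29.3
position: [482.0, -292.7, 112.4]
ee_rot: [0.023, 1.0, 0.003, -0.007]
contact_force: [-0.7, 0.3, -5.3]
gripper_width: 18.9
```

Run:
```python
from h import *
todo((598,-118,100)); grab('side','s13.png');grab('scene','c13.png')
```

```text
{'clock': 29.3, 'joints': [-0.26, 0.403, -0.291, -0.004, -0.892, -1.354], 'position': [482.038, -292.659, 112.413], 'ee_rot': [0.023, 1.0, 0.003, -0.007], 'contact_force': [-0.686, 0.291, -5.298], 'gripper_width': 18.931}
rot err tool [ 0.006 -0.013 -0.   ]
to (598, -118, 100) tool d(m) [-0.108   0.1797  0.0121]
```

View pics/s13.png

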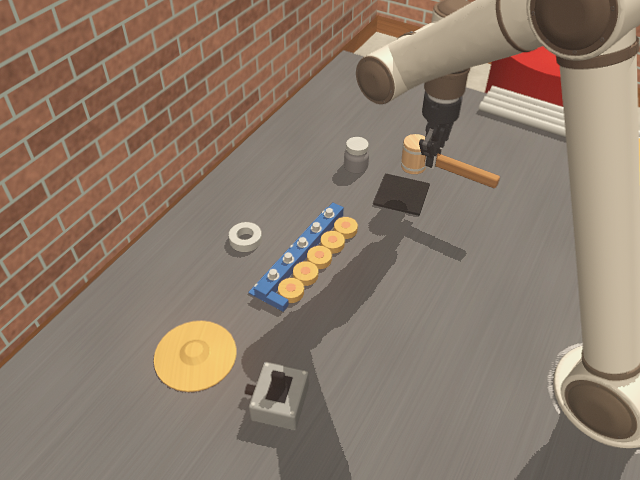

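View pics/c13.png

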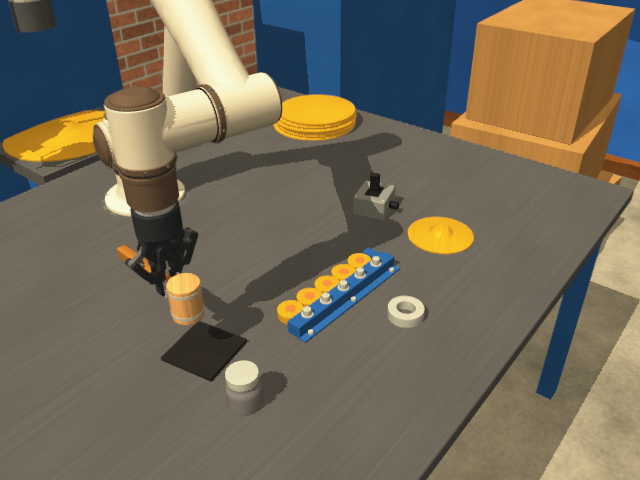

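The mallet is held level and clear of the pad. I'll move to pin 4, and measure the now exposed pad on the way.

drive_tool(
  moves=[
    [[0.1, -0.02, 0.035, 0, 0.006, -0.013, 0], [0.1, -0.02, 0.035, 0, 0, 0, 0], [0.1, -0.02, 0.035, 0.0, 0, 0, 0], [0.1, -0.02, 0.035, 0.0, 0, 0, 0], [0.1, -0.02, 0.03, 0.0, 0, 0, 0], [0.1, 0, 0, 0, 0, 0, 0]],
  ],
)

```text
clock: 30.0
position: [591.3, -122.3, 110.0]
ee_rot: [0.022, 1.0, 0.001, -0.002]
contact_force: [-0.4, 0.1, -3.9]
gripper_width: 19.1
```

Run:
```python
from h import *
todo((598,-118,100))
for n in ('scene','side'):
    im,d,s=grab(n,n+'14.png'); hsv=cv2.cvtColor(im,cv2.COLOR_RGB2HSV); V=hsv[:,:,2]; 
    g=proj(n,(541,-285,8))[0]
    for c,b,m in comps(V<52,500,6000):
        if np.hypot(*(c-g))<30: print(n,c,b,pix2plane(n,c,8))
    x0,y0=(230,215) if n=='scene' else (250,150)
    cr=im[y0:y0+130,x0:x0+170]; cv2.imwrite(f'pics/{n}14c.png',cv2.resize(cr,None,fx=4.5,fy=4.5,interpolation=cv2.INTER_CUBIC)[:,:,::-1])
```

```text
{'clock': 30.0, 'joints': [0.063, 0.46, -0.201, -0.002, -0.914, -1.676], 'position': [591.287, -122.332, 110.036], 'ee_rot': [0.022, 1.0, 0.001, -0.002], 'contact_force': [-0.395, 0.134, -3.855], 'gripper_width': 19.126}
rot err tool [ 0.001 -0.004  0.003]
to (598, -118, 100) tool d(m) [-0.0066  0.0046  0.01  ]
scene [204.27338651 350.43437273] [ 161  322   86   59 2758] [[ 546.01568038 -289.38844753    8.        ]]
```

View pics/scene14c.png

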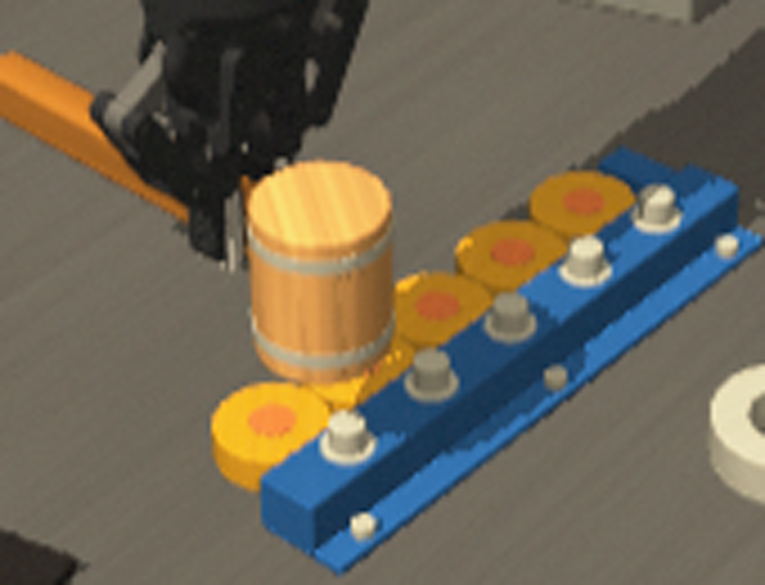

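View pics/side14c.png

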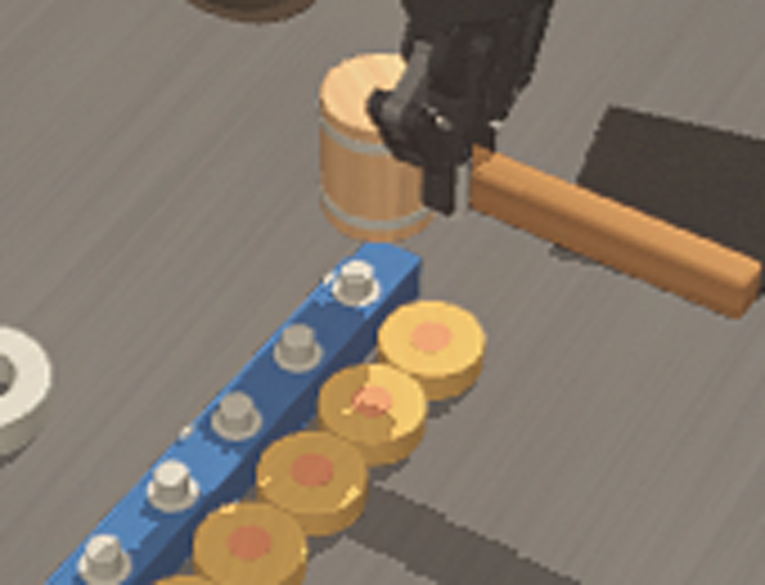

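Run:
```python
from h import *
a=np.array((320,203))/4.5+(230,215); b=np.array((380,98))/4.5+(250,150)
print(tri(a,b),pix2plane('scene',a,153),pix2plane('side',b,153))
# bottom front edge (scene): head lower axis centre ~ (322,352)
a=np.array((322,350))/4.5+(230,215); print(pix2plane('scene',a,83))
```

```text
(array([ 633.27853833, -123.75053742,  150.17224497]), np.float64(1.8309503528423667)) [[ 637.58912512 -125.89219532  153.        ]] [[ 630.3889481  -122.14987702  153.        ]]
[[ 638.50763169 -128.91206221   83.        ]]
```

The head is about 43 mm ahead of the TCP, as expected. I'll centre it over pin 4 and lower it.

drive_tool(
  moves=[
    [[0.1, -0.007, 0.004, 0.01, 0, -0.004, 0.003], [0.1, 0, 0.001, 0.013, 0, 0, 0], [0.1, 0, 0, 0.01, 0, 0, 0], [0.1, 0, 0, 0.004, 0, 0, 0], [0.1, 0, 0, 0.004, 0, 0, 0], [0.1, 0, 0, 0.004, 0, 0, 0]],
  ],
)

```text
clock: 30.7
position: [592.9, -122.8, 61.7]
ee_rot: [0.026, 1.0, 0.001, -0.003]
contact_force: [-4.5, 3.8, 4.8]
gripper_width: 18.8
```

Run:
```python
from h import *
todo((598,-118,58))
```

```text
{'clock': 30.7, 'joints': [0.062, 0.521, -0.241, -0.002, -0.816, -1.684], 'position': [592.877, -122.798, 61.715], 'ee_rot': [0.026, 1.0, 0.001, -0.003], 'contact_force': [-4.546, 3.766, 4.803], 'gripper_width': 18.847}
rot err tool [ 0.001 -0.007 -0.007]
to (598, -118, 58) tool d(m) [-0.0049  0.0051  0.0037]
```

The net push is about 9 N, so the pin is being driven. Continuing.

drive_tool(
  moves=[
    [[0.1, -0.001, 0.001, 0.004, 0, 0, 0], [0.1, 0, 0, 0.004, 0, 0, 0], [0.1, 0, 0, 0.004, 0, 0, 0]],
  ],
)

```text
clock: 31.0
position: [592.7, -123.0, 56.6]
ee_rot: [0.025, 1.0, -0.001, -0.004]
contact_force: [-11.5, 5.8, 20.9]
gripper_width: 19.0
```

drive_tool(
  moves=[
    [[0.1, 0, 0, 0.005, 0, 0, 0], [0.1, 0, 0, 0.005, 0, 0, 0]],
  ],
)

```text
clock: 31.2
position: [592.8, -123.4, 56.4]
ee_rot: [0.023, 1.0, -0.002, -0.002]
contact_force: [-11.8, 5.8, 21.4]
gripper_width: 18.8
```

Run:
```python
from h import *
todo()
for n in ('scene','side'):
    im,d,s=grab(n)
    x0,y0=(230,215) if n=='scene' else (250,150)
    cr=im[y0:y0+130,x0:x0+170]; cv2.imwrite(f'pics/{n}15c.png',cv2.resize(cr,None,fx=4.5,fy=4.5,interpolation=cv2.INTER_CUBIC)[:,:,::-1])
```

```text
{'clock': 31.2, 'joints': [0.063, 0.526, -0.25, 0.004, -0.799, -1.683], 'position': [592.767, -123.441, 56.375], 'ee_rot': [0.023, 1.0, -0.002, -0.002], 'contact_force': [-11.791, 5.761, 21.433], 'gripper_width': 18.755}
rot err tool [-0.003 -0.004 -0.001]
```

View pics/scene15c.png

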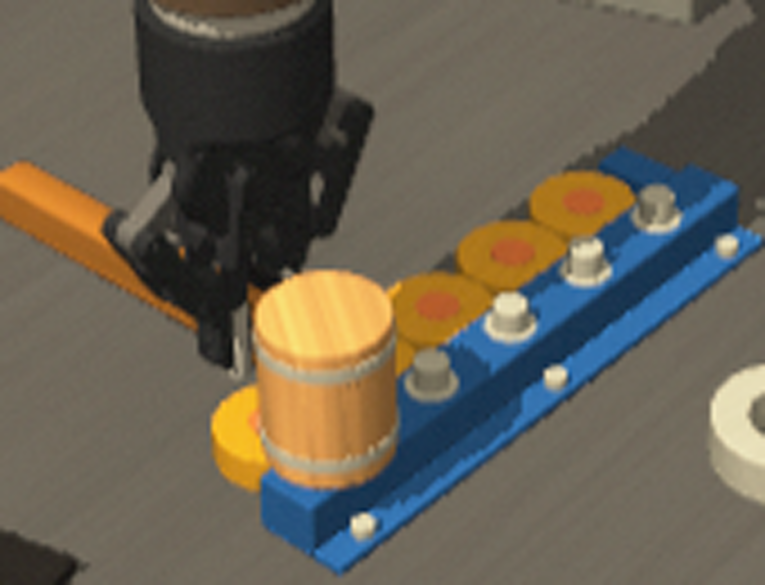

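Pin 4 hit its hard stop at TCP z 56.4, against a predicted 57. On to pin 3.

drive_tool(
  moves=[
    [[0.1, 0, 0, -0.025, -0.003, 0, 0], [0.1, -0.003, 0.028, 0, 0, 0, 0], [0.1, -0.002, 0.028, 0, 0, 0, 0], [0.1, 0, 0, 0, 0, 0, 0]],
  ],
)

```text
clock: 31.7
position: [602.0, -67.7, 85.0]
ee_rot: [0.025, 1.0, 0.0, 0.002]
contact_force: [-0.5, -0.4, -4.6]
gripper_width: 19.1
```

Run:
```python
from h import *
todo((600,-66,57))
```

```text
{'clock': 31.7, 'joints': [0.155, 0.488, -0.228, 0.0, -0.85, -1.776], 'position': [601.999, -67.689, 84.958], 'ee_rot': [0.025, 1.0, 0.0, 0.002], 'contact_force': [-0.528, -0.389, -4.635], 'gripper_width': 19.119}
rot err tool [ 0.001  0.004 -0.004]
to (600, -66, 57) tool d(m) [0.0022 0.0016 0.028 ]
```

drive_tool(
  moves=[
    [[0.1, 0.001, 0.002, 0.01, 0, 0.004, -0.004], [0.1, 0.0, 0.001, 0.006, 0, 0, 0], [0.1, 0, 0, 0.005, 0, 0, 0], [0.1, 0, 0, 0.005, 0, 0, 0], [0.1, 0, 0, 0.005, 0, 0, 0], [0.1, 0, 0, 0.005, 0, 0, 0], [0.1, 0, 0, 0.005, 0, 0, 0]],
  ],
)

```text
clock: 32.4
position: [601.1, -65.2, 56.3]
ee_rot: [0.02, 1.0, -0.001, 0.001]
contact_force: [-12.6, 6.2, 25.2]
gripper_width: 18.8
```

Pin 3 is home (z 56.3, 25 N). Pin 2 is next.

drive_tool(
  moves=[
    [[0.1, 0, 0, -0.025, 0, 0, 0.004], [0.1, -0.001, 0.027, 0, 0, 0, 0], [0.1, -0.001, 0.027, 0, 0, 0, 0], [0.1, 0, 0, 0, 0, 0, 0]],
  ],
)

```text
clock: 32.8
position: [605.7, -12.8, 82.1]
ee_rot: [0.025, 1.0, -0.0, 0.003]
contact_force: [0.5, -0.6, -4.4]
gripper_width: 19.0
```

Run:
```python
from h import *
todo((602.4,-14,57)); marks()
```

```text
{'clock': 32.8, 'joints': [0.247, 0.491, -0.233, 0.003, -0.842, -1.87], 'position': [605.666, -12.825, 82.068], 'ee_rot': [0.025, 1.0, -0.0, 0.003], 'contact_force': [0.461, -0.639, -4.449], 'gripper_width': 19.023}
rot err tool [-0.     0.006 -0.004]
to (602.4, -14, 57) tool d(m) [ 0.0033 -0.0013  0.025 ]
side [([-27.1, -236.5], 41), ([-28.7, -185.6], 114), ([-108.3, -184.6], 144), ([-25.5, -132.4], 51), ([-25.3, -80.2], 55), ([-25.4, -28.5], 60)]
scene [([-24.4, -23.0], 23), ([-26.6, -129.2], 32), ([-27.0, -181.7], 33), ([-28.5, -233.2], 38)]
```

drive_tool(
  moves=[
    [[0.1, 0.003, 0, 0.008, 0, 0.006, -0.004], [0.1, 0.0, 0, 0.006, 0, 0, 0], [0.1, 0, 0, 0.005, 0, 0, 0], [0.1, 0, 0, 0.005, 0, 0, 0], [0.1, 0, 0, 0.005, 0, 0, 0], [0.1, 0, 0, 0.005, 0, 0, 0], [0.1, 0, 0, 0.005, 0, 0, 0]],
  ],
)

```text
clock: 33.6
position: [599.8, -17.1, 55.9]
ee_rot: [0.022, 1.0, -0.002, -0.002]
contact_force: [-13.2, 5.2, 24.9]
gripper_width: 19.0
```

Pin 2 is home. Pin 1 is next.

drive_tool(
  moves=[
    [[0.1, 0, 0, -0.025, 0, 0, 0], [0.1, -0.003, 0.027, 0, 0, 0, 0], [0.1, -0.003, 0.027, 0, 0, 0, 0], [0.1, 0, 0, 0, 0, 0, 0]],
  ],
)

```text
clock: 34.0
position: [608.7, 35.3, 82.1]
ee_rot: [0.024, 1.0, -0.001, -0.0]
contact_force: [-1.3, 0.0, -5.0]
gripper_width: 19.1
```

Run:
```python
from h import *
todo((604.8,38,57))
```

```text
{'clock': 34.0, 'joints': [0.324, 0.499, -0.218, 0.003, -0.855, -1.946], 'position': [608.719, 35.337, 82.06], 'ee_rot': [0.024, 1.0, -0.001, -0.0], 'contact_force': [-1.271, 0.008, -5.026], 'gripper_width': 19.129}
rot err tool [-0.002 -0.    -0.003]
to (604.8, 38, 57) tool d(m) [0.004  0.0025 0.0251]
```

drive_tool(
  moves=[
    [[0.1, 0.003, 0.003, 0.008, -0.002, 0, -0.003], [0.1, 0.0, 0.001, 0.006, 0, 0, 0], [0.1, 0, 0, 0.005, 0, 0, 0], [0.1, 0, 0, 0.005, 0, 0, 0], [0.1, 0, 0, 0.005, 0, 0, 0], [0.1, 0, 0, 0.005, 0, 0, 0], [0.1, 0, 0, 0.005, 0, 0, 0]],
  ],
)

```text
clock: 34.7
position: [605.0, 38.5, 55.9]
ee_rot: [0.02, 1.0, -0.001, 0.001]
contact_force: [-13.3, 3.3, 23.9]
gripper_width: 19.1
```

drive_tool(
  moves=[
    [[0.1, 0, 0, -0.025, 0, 0, 0], [0.1, -0.002, 0.027, 0, 0, 0, 0], [0.1, -0.002, 0.027, 0, 0, 0, 0], [0.1, 0, 0, 0, 0, 0, 0]],
  ],
)

```text
clock: 35.1
position: [611.2, 90.7, 81.1]
ee_rot: [0.023, 1.0, -0.001, 0.002]
contact_force: [-0.9, 0.7, -3.7]
gripper_width: 18.9
```

Run:
```python
from h import *
todo((607.2,90,57))
```

```text
{'clock': 35.1, 'joints': [0.41, 0.51, -0.201, 0.004, -0.857, -2.03], 'position': [611.241, 90.715, 81.108], 'ee_rot': [0.023, 1.0, -0.001, 0.002], 'contact_force': [-0.915, 0.716, -3.711], 'gripper_width': 18.903}
rot err tool [-0.001  0.004 -0.   ]
to (607.2, 90, 57) tool d(m) [ 0.0041 -0.0009  0.0241]
```

drive_tool(
  moves=[
    [[0.1, 0.003, 0.0, 0.008, -0.001, 0.004, 0], [0.1, 0.0, 0.001, 0.006, 0, 0, 0], [0.1, 0, 0, 0.005, 0, 0, 0], [0.1, 0, 0, 0.005, 0, 0, 0], [0.1, 0, 0, 0.005, 0, 0, 0], [0.1, 0, 0, 0.005, 0, 0, 0], [0.1, 0, 0, 0.005, 0, 0, 0]],
  ],
)

```text
clock: 35.8
position: [607.0, 90.3, 55.6]
ee_rot: [0.021, 1.0, -0.001, 0.001]
contact_force: [-14.5, 3.1, 24.1]
gripper_width: 18.9
```

drive_tool(
  moves=[
    [[0.1, 0, 0, -0.025, 0, 0, 0], [0.1, 0.02, -0.03, -0.03, 0, 0, 0], [0.1, 0.035, -0.03, -0.02, 0, 0, 0], [0.1, 0.03, -0.04, 0, 0, 0, 0], [0.1, 0.03, -0.04, 0, 0, 0, 0], [0.1, 0.0, -0.04, 0, 0, 0, 0], [0.1, 0, 0, 0, 0, 0, 0]],
  ],
)

```text
clock: 36.5
position: [477.9, -92.6, 129.5]
ee_rot: [0.022, 1.0, -0.001, 0.001]
contact_force: [0.7, -0.2, -4.0]
gripper_width: 19.3
```

Run:
```python
from h import *
todo(); marks()
for n in ('scene','side'):
    im,d,s=grab(n,n+'16.png')
    x0,y0=(230,215) if n=='scene' else (220,180)
    cr=im[y0:y0+140,x0:x0+180]; cv2.imwrite(f'pics/{n}16c.png',cv2.resize(cr,None,fx=4.2,fy=4.2,interpolation=cv2.INTER_CUBIC)[:,:,::-1])
```

```text
{'clock': 36.5, 'joints': [0.145, 0.257, -0.47, 0.003, -0.843, -1.762], 'position': [477.867, -92.623, 129.475], 'ee_rot': [0.022, 1.0, -0.001, 0.001], 'contact_force': [0.697, -0.183, -4.041], 'gripper_width': 19.254}
rot err tool [-0.002  0.002  0.001]
side [([-27.1, -236.5], 41), ([-25.3, -184.6], 44), ([-25.5, -132.4], 51), ([-25.3, -80.2], 53), ([-25.0, -27.9], 55)]
scene [([-26.1, -25.4], 27), ([-27.1, -77.4], 30), ([-26.4, -129.3], 33), ([-27.0, -181.4], 36), ([-28.4, -233.4], 39)]
```

View pics/scene16c.png

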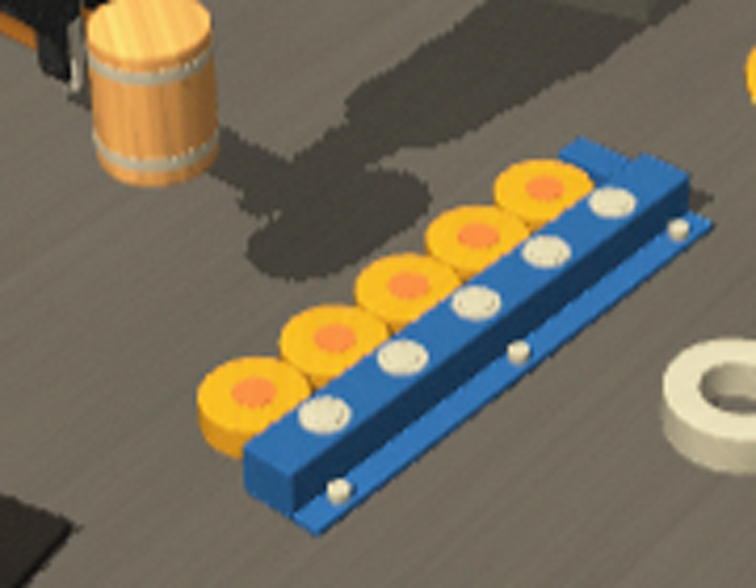

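View pics/side16c.png

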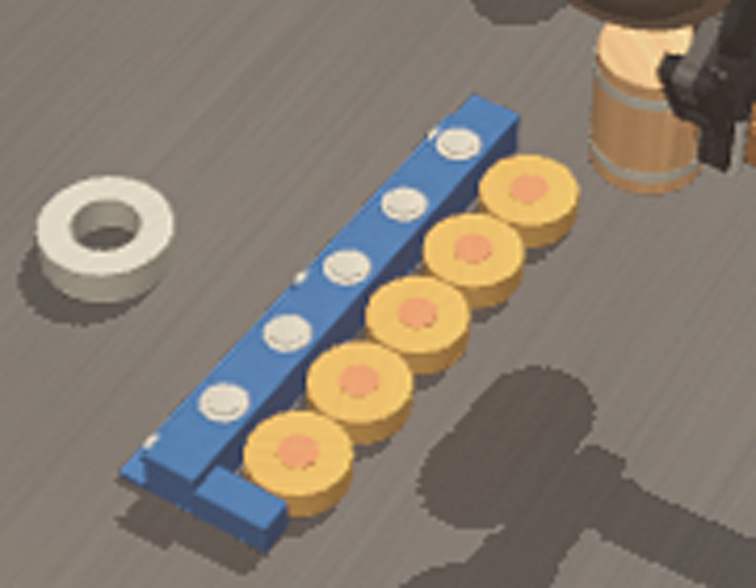

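All five pins are flush (2 mm proud) and the row is intact in both views. Now I'll return the mallet to the pad centre at about (541,−286).

drive_tool(
  moves=[
    [[0.1, -0.003, -0.038, 0, -0.002, 0.002, 0], [0.1, -0.003, -0.038, 0, 0, 0, 0], [0.1, -0.002, -0.038, 0.0, 0, 0, 0], [0.1, -0.002, -0.038, 0.01, 0, 0, 0], [0.1, 0, -0.038, 0.01, 0, 0, 0], [0.1, 0, 0, 0, 0, 0, 0]],
  ],
)

```text
clock: 37.3
position: [492.4, -278.7, 107.0]
ee_rot: [0.01, 1.0, -0.0, 0.003]
contact_force: [-0.4, 0.7, -4.8]
gripper_width: 18.9
```

Run:
```python
from h import *
todo((498.5,-284.5,60),(498.5,-284.5,35))
```

```text
{'clock': 37.3, 'joints': [-0.229, 0.403, -0.308, -0.001, -0.855, -1.362], 'position': [492.356, -278.664, 107.04], 'ee_rot': [0.01, 1.0, -0.0, 0.003], 'contact_force': [-0.357, 0.697, -4.772], 'gripper_width': 18.925}
rot err tool [-0.     0.005  0.025]
to (498.5, -284.5, 60) tool d(m) [-0.006  -0.0057  0.0471]
to (498.5, -284.5, 35) tool d(m) [0.0001 0.     0.025 ]
```

drive_tool(
  moves=[
    [[0.1, -0.006, -0.004, 0.015, 0, 0.005, 0.025], [0.1, -0.001, -0.002, 0.016, 0, 0, 0], [0.1, -0.001, 0, 0.016, 0, 0, 0], [0.1, 0, 0, 0.012, 0, 0, 0], [0.1, 0, 0, 0, 0, 0, 0]],
  ],
)

```text
clock: 37.8
position: [505.5, -281.6, 43.6]
ee_rot: [0.02, 1.0, -0.0, 0.0]
contact_force: [-0.0, 0.4, -5.1]
gripper_width: 18.8
```

Run:
```python
from h import *
todo((498.5,-284.5,35))
```

```text
{'clock': 37.8, 'joints': [-0.228, 0.506, -0.332, 0.0, -0.733, -1.383], 'position': [505.489, -281.625, 43.58], 'ee_rot': [0.02, 1.0, -0.0, 0.0], 'contact_force': [-0.002, 0.413, -5.121], 'gripper_width': 18.786}
rot err tool [-0.     0.     0.005]
to (498.5, -284.5, 35) tool d(m) [ 0.0069 -0.0032  0.0086]
```

drive_tool(
  moves=[
    [[0.1, 0.007, -0.003, 0.003, 0, 0, 0], [0.1, 0.002, 0, 0.003, 0, 0, 0], [0.1, 0, 0, 0.003, 0, 0, 0], [0.1, 0, 0, 0.001, 0, 0, 0]],
  ],
)

```text
clock: 38.2
position: [497.6, -283.6, 34.7]
ee_rot: [0.019, 1.0, -0.001, 0.002]
contact_force: [-0.2, 0.3, -3.8]
gripper_width: 19.1
```

drive_tool(
  moves=[
    [[0.1, 0, 0, 0.002, 0, 0, 0], [0.1, 0, 0, 0.001, 0, 0, 0], [0.3, 0, 0, 0, 0, 0, 0], [0.5, 0, 0, 0, 0, 0, 0], [0.5, 0, 0, 0, 0, 0, 0], [0.5, 0, 0, -0.02, 0, 0, 0], [0.5, 0, 0, -0.03, 0, 0, 0], [0.5, 0, 0, -0.04, 0, 0, 0], [0.5, 0.02, 0.04, -0.045, 0, 0, 0], [0.5, 0, 0.045, -0.02, 0, 0, 0], [0.5, 0, 0, 0, 0, 0, 0]],
  ],
)

```text
clock: 39.3
position: [489.4, -207.2, 189.1]
ee_rot: [0.019, 1.0, -0.004, 0.01]
contact_force: [1.3, -0.6, 0.3]
gripper_width: 42.9
```

Run:
```python
from h import *
st()
for n in ('scene','side'):
    im,d,s=grab(n,n+'17.png')
    x0,y0=(90,260) if n=='scene' else (350,130)
    cr=im[y0:y0+130,x0:x0+170]; cv2.imwrite(f'pics/{n}17m.png',cv2.resize(cr,None,fx=4.5,fy=4.5,interpolation=cv2.INTER_CUBIC)[:,:,::-1])
```

```text
{'clock': 39.3, 'joints': [-0.092, 0.252, -0.302, 0.007, -0.997, -1.52], 'position': [489.377, -207.2, 189.143], 'ee_rot': [0.019, 1.0, -0.004, 0.01], 'contact_force': [1.252, -0.562, 0.271], 'gripper_width': 42.852}
```

View pics/scene17m.png

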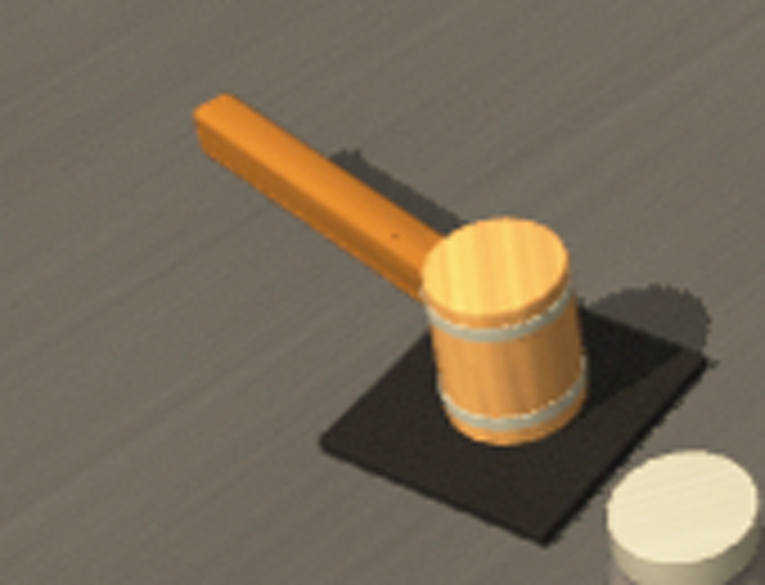

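View pics/side17m.png

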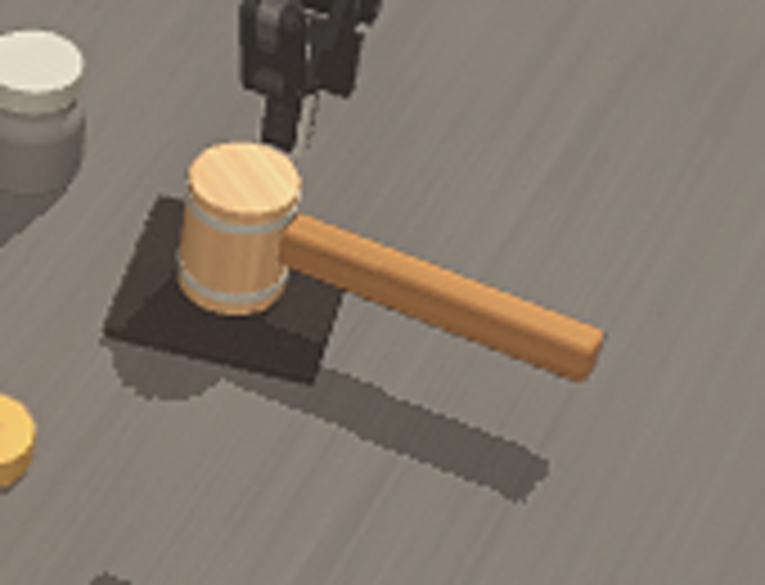

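The mallet stands upright mid-pad, with its base centre at about (515,400) in the crop. Now for the switch: shut the fingers, turn to the box yaw and travel to the paddle's rail side.

drive_tool(
  moves=[
    [[0, 0, 0.04, 0, 0, 0.02, -0.11], [0, 0, 0.04, 0, 0, 0, -0.11], [0, 0, 0.04, 0, 0, 0, -0.1], [0, -0.01, 0.045, 0, 0, 0, 0], [0, -0.01, 0.045, 0, 0, 0, 0], [0, -0.01, 0.045, 0, 0, 0, 0], [0, -0.01, 0.045, 0, 0, 0, 0], [0, -0.01, 0.045, 0, 0, 0, 0], [0, -0.01, 0.045, 0, 0, 0, 0], [0, 0, 0, 0, 0, 0, 0]],
  ],
)

```text
clock: 40.4
position: [462.3, 191.2, 172.4]
ee_rot: [-0.137, 0.991, -0.006, -0.011]
contact_force: [0.3, 0.1, 0.0]
gripper_width: 0.1
```

Run:
```python
from h import *
todo((510.5,262,140),(510.5,262,82),yaw=np.arctan2(.96,-.27))
```

```text
{'clock': 40.4, 'joints': [0.716, 0.24, -0.362, -0.003, -0.993, -2.01], 'position': [462.322, 191.166, 172.44], 'ee_rot': [-0.137, 0.991, -0.006, -0.011], 'contact_force': [0.333, 0.112, 0.011], 'gripper_width': 0.079}
rot err tool [-0.008 -0.023  0.   ]
to (510.5, 262, 140) tool d(m) [-0.0663  0.0554  0.0304]
to (510.5, 262, 82) tool d(m) [-0.0014  0.0005  0.058 ]
```

drive_tool(
  moves=[
    [[0, -0.022, 0.018, 0.01, -0.008, -0.023, 0], [0, -0.022, 0.018, 0.01, 0, 0, 0], [0, -0.022, 0.018, 0.01, 0, 0, 0], [0, 0, 0, 0, 0, 0, 0]],
  ],
)

```text
clock: 40.8
position: [513.2, 259.7, 135.6]
ee_rot: [-0.135, 0.991, -0.002, -0.003]
contact_force: [-0.7, -1.7, -0.3]
gripper_width: -0.1
```

Run:
```python
from h import *
todo((510.5,262,82),yaw=np.arctan2(.96,-.27)); grab('wrist','w18.png'); grab('side','s18.png')
```

```text
{'clock': 40.8, 'joints': [0.75, 0.39, -0.243, 0.0, -0.945, -2.05], 'position': [513.238, 259.747, 135.648], 'ee_rot': [-0.135, 0.991, -0.002, -0.003], 'contact_force': [-0.667, -1.715, -0.32], 'gripper_width': -0.105}
rot err tool [-0.004 -0.007 -0.003]
to (510.5, 262, 82) tool d(m) [0.0017 0.0031 0.0536]
```

View pics/w18.png

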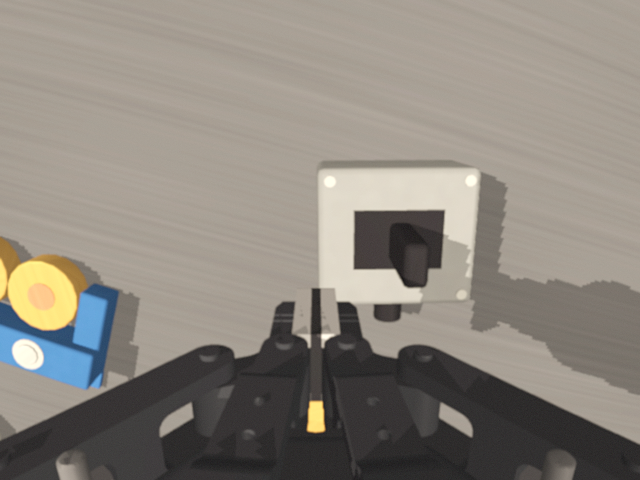

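View pics/s18.png

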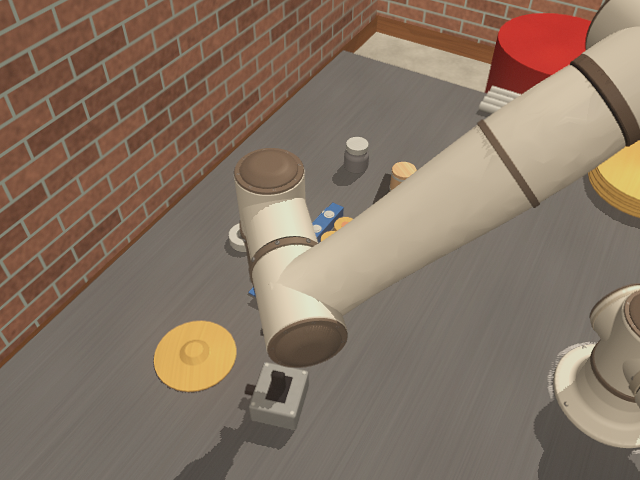

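The paddle is straight along +tool y (pixel (412,260)) and clear. I'll lower, then push.

drive_tool(
  moves=[
    [[0, 0.002, 0, 0.025, -0.004, -0.007, -0.003], [0, 0, 0, 0.025, 0, 0, 0], [0, 0, 0, 0.004, 0, 0, 0], [0, 0, 0.008, 0, 0, 0, 0], [0, 0, 0.008, 0, 0, 0, 0], [0, 0, 0.006, 0, 0, 0, 0]],
  ],
)

```text
clock: 41.5
position: [505.3, 274.3, 85.0]
ee_rot: [-0.133, 0.991, 0.001, 0.002]
contact_force: [0.2, 0.1, -0.1]
gripper_width: -0.2
```

Run:
```python
from h import *
todo((501,297,82),yaw=np.arctan2(.96,-.27))
```

```text
{'clock': 41.5, 'joints': [0.779, 0.445, -0.307, 0.001, -0.816, -2.084], 'position': [505.253, 274.309, 85.002], 'ee_rot': [-0.133, 0.991, 0.001, 0.002], 'contact_force': [0.216, 0.097, -0.094], 'gripper_width': -0.229}
rot err tool [ 0.001  0.003 -0.008]
to (501, 297, 82) tool d(m) [-0.0019  0.023   0.003 ]
```

drive_tool(
  moves=[
    [[0, 0, 0.008, 0.002, 0, 0, 0], [0, 0, 0.008, 0, 0, 0, 0], [0, 0, 0.006, 0, 0, 0, 0], [0, 0, 0.004, 0, 0, 0, 0]],
  ],
)

```text
clock: 41.9
position: [498.0, 302.5, 85.2]
ee_rot: [-0.134, 0.991, 0.001, 0.003]
contact_force: [0.2, -3.0, 0.0]
gripper_width: 0.2
```

Run:
```python
from h import *
st(); grab('wrist','w19.png')
```

```text
{'clock': 41.9, 'joints': [0.825, 0.454, -0.29, 0.002, -0.821, -2.129], 'position': [497.982, 302.474, 85.16], 'ee_rot': [-0.134, 0.991, 0.001, 0.003], 'contact_force': [0.2, -3.029, 0.018], 'gripper_width': 0.174}
```

View pics/w19.png

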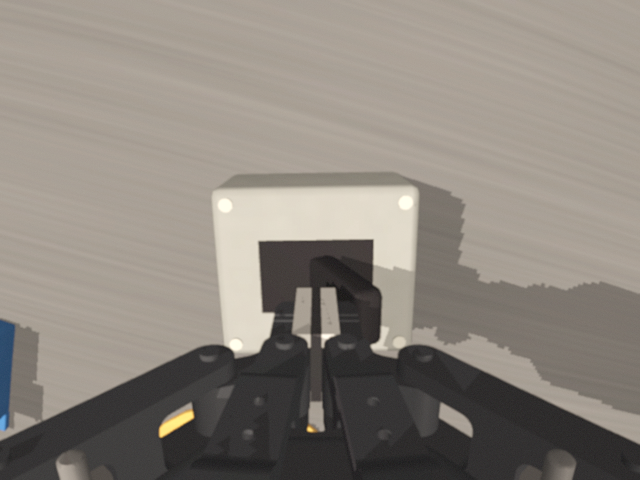

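The paddle is leaning with 3 N on it. I'll push a little more and hold.

drive_tool(
  moves=[
    [[0, 0, 0.005, 0, 0, 0, 0], [0, 0, 0.005, 0, 0, 0, 0], [0, 0, 0.003, 0, 0, 0, 0]],
  ],
)

```text
clock: 42.25
position: [495.4, 308.8, 84.8]
ee_rot: [-0.134, 0.991, -0.006, 0.001]
contact_force: [8.9, -13.0, 1.9]
gripper_width: -0.1
```

Run:
```python
from h import *
st(); im,d,s=grab('scene'); cr=im[150:240,330:450]; cv2.imwrite('pics/c20.png',cv2.resize(cr,None,fx=6,fy=6,interpolation=cv2.INTER_CUBIC)[:,:,::-1])
```

```text
{'clock': 42.25, 'joints': [0.84, 0.46, -0.284, 0.013, -0.833, -2.15], 'position': [495.386, 308.803, 84.846], 'ee_rot': [-0.134, 0.991, -0.006, 0.001], 'contact_force': [8.875, -12.964, 1.877], 'gripper_width': -0.054}
```

View pics/c20.png

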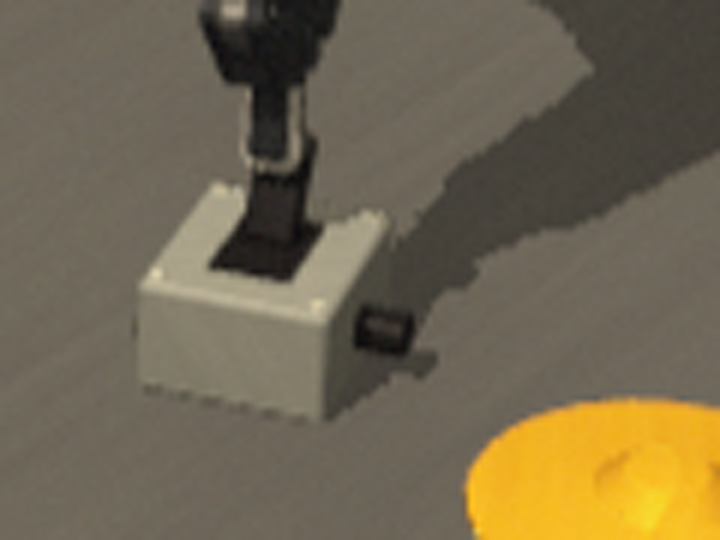

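The 13 N force shows it is at its stop. I'll hold well over a second.

drive_tool(
  moves=[
    [[0, 0, 0.001, 0, 0, 0, 0], [0, 0, 0.001, 0, 0, 0, 0], [0, 0, 0.001, 0, 0, 0, 0], [0, 0, 0.001, 0, 0, 0, 0], [0, 0, 0.001, 0, 0, 0, 0], [0, 0, 0.001, 0, 0, 0, 0], [0, 0, 0.001, 0, 0, 0, 0], [0, 0, 0.001, 0, 0, 0, 0], [0, 0, 0.001, 0, 0, 0, 0], [0, 0, 0.001, 0, 0, 0, 0], [0, 0, 0.001, 0, 0, 0, 0], [0, 0, 0.001, 0, 0, 0, 0], [0, 0, 0.001, 0, 0, 0, 0], [0, 0, 0.001, 0, 0, 0, 0], [0, 0, 0.001, 0, 0, 0, 0]],
  ],
)

```text
clock: 43.8
position: [495.8, 308.0, 85.4]
ee_rot: [-0.133, 0.991, -0.021, -0.002]
contact_force: [3.5, -6.7, 0.5]
gripper_width: -0.5
```

Run:
```python
from h import *
st(); marks()
```

```text
{'clock': 43.8, 'joints': [0.848, 0.467, -0.279, 0.037, -0.855, -2.177], 'position': [495.787, 307.982, 85.354], 'ee_rot': [-0.133, 0.991, -0.021, -0.002], 'contact_force': [3.504, -6.745, 0.466], 'gripper_width': -0.544}
side [([-27.1, -236.5], 41), ([-25.3, -184.6], 44), ([-25.5, -132.4], 51), ([-25.3, -80.2], 53)]
scene [([-26.1, -25.1], 28), ([-27.1, -77.4], 30), ([-26.3, -129.1], 34), ([-26.9, -181.2], 38), ([-28.3, -233.6], 41)]
```

The paddle was held over for more than 1.5 s. I'll back off, lift and check everything.

drive_tool(
  moves=[
    [[0, 0, -0.01, 0, 0, 0, 0], [0, 0, -0.012, 0, 0, 0, 0], [0, 0, -0.015, 0, 0, 0, 0], [0, 0, -0.01, -0.02, 0, 0, 0], [0, 0, 0, -0.04, 0, 0, 0], [0, 0, 0, -0.045, 0, 0, 0], [0, 0.03, 0, -0.03, 0, 0, 0], [0, 0.04, 0, 0, 0, 0, 0], [0, 0.03, 0, 0, 0, 0, 0], [0, 0, 0, 0, 0, 0, 0]],
  ],
)

```text
clock: 44.9
position: [410.7, 237.3, 227.9]
ee_rot: [-0.13, 0.991, -0.015, -0.001]
contact_force: [0.6, -0.7, 0.6]
gripper_width: -0.1
```

Run:
```python
from h import *
st(); marks()
for n in ('scene','side'): grab(n,n+'21.png')
im,d,s=grab('scene'); cr=im[150:350,220:450]; cv2.imwrite('pics/c21.png',cv2.resize(cr,None,fx=3,fy=3,interpolation=cv2.INTER_CUBIC)[:,:,::-1])
```

```text
{'clock': 44.9, 'joints': [0.881, 0.136, -0.352, 0.023, -1.104, -2.2], 'position': [410.741, 237.262, 227.86], 'ee_rot': [-0.13, 0.991, -0.015, -0.001], 'contact_force': [0.615, -0.662, 0.588], 'gripper_width': -0.107}
side [([-24.4, -131.7], 43), ([-25.3, -80.2], 53), ([-25.0, -27.9], 55)]
scene [([-26.1, -25.4], 27), ([-27.1, -77.4], 30), ([-26.4, -129.3], 33), ([-26.9, -181.2], 38), ([-28.4, -233.4], 40)]
```

View pics/c21.png

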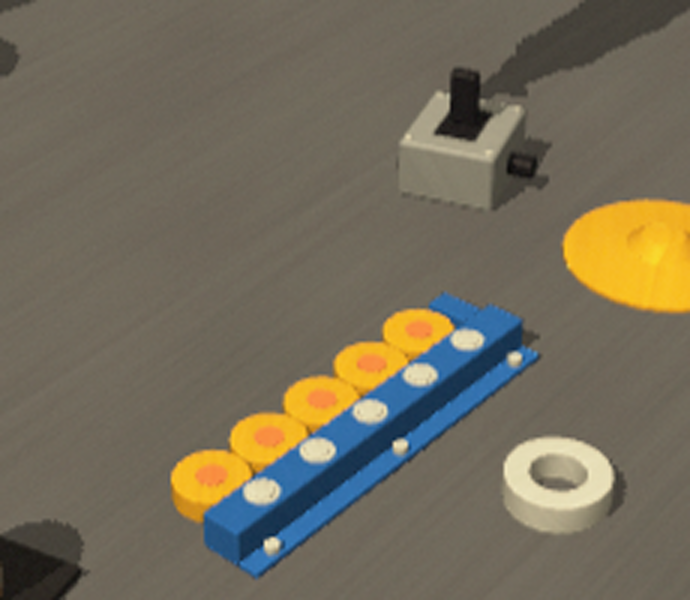

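View pics/scene21.png

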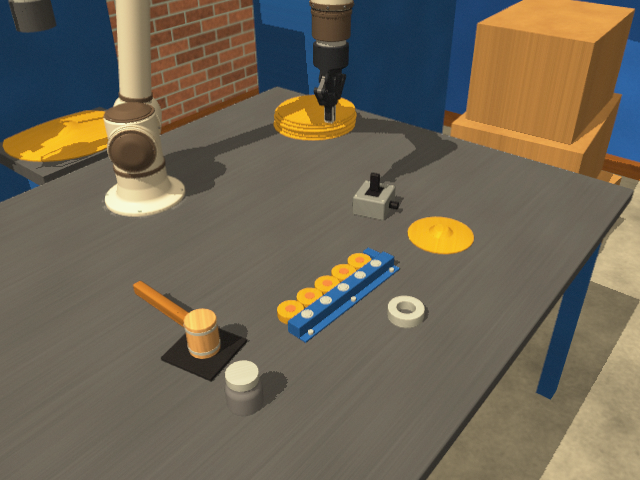

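View pics/side21.png

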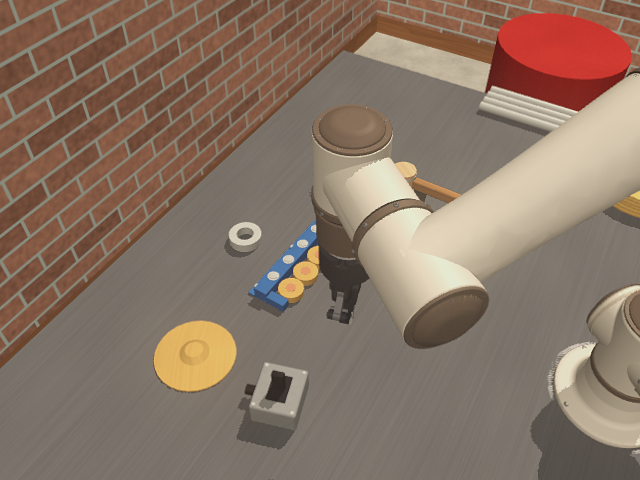

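The row is intact, the pins are down, the paddle is upright (scene (375,184)) and the mallet is on its pad. The bystanders haven't moved and the arm is clear, so I'll hand in.

Run:
```python
from h import *
marks(('scene',)); arm.job_done()
```

```text
scene [([-26.1, -25.4], 27), ([-27.1, -77.1], 31), ([-26.5, -128.9], 33), ([-26.8, -181.5], 37), ([-28.4, -233.4], 40)]
the job is handed in; nothing more can be done
```

The job is handed in at about 45 s of the 210 s. The interface reports no verdict, so what follows is my own checks.

- **Row:** I carried and pushed all five blanks to places 0–4. The last scene view puts every centre within about 2.5 mm of its place. No blank was seen knocked aside, so none had to be put back.
- **Pins:** I pressed all five down with the mallet to a hard stop, at TCP z 55.6–56.6 mm and 21–25 N. They look flush in the pictures. The fingers stayed above the 42 mm pin tops while pressing.
- **Mallet:** It stands upright near the middle of the pad, judged from the pictures.
- **Switch:** I held the paddle at its left stop for more than 1.5 s. It sprang back and looks upright. I did not measure its angle.
- **Bystanders:** The jar, ring and cymbal look unmoved.

**Disagreements between cameras:** the scene and side cameras differed by 2–4 mm on blank positions, and by up to about 7 mm on the mallet head and pad, so I averaged them. In the final side view the arm hid two blanks and part of the mallet, so those last checks rest on the scene camera alone.

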